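# Gauge and sort drilled crank blocks at the station test desk

### The arm

A 6-joint arm with a two-finger parallel gripper is mounted at the origin on the work surface. World frame = base frame: x ahead of the robot, y to its left, z up, the work surface at z = 0. Lengths are in m, angles in rad, forces in N, time in s.
With the tool pointing down it reaches from about 0.25 to 0.725 m from the base axis. Payload 4 kg.
Tool frame: the origin (TCP) lies at the very end of the fingers, on their centre line; the grasp point (between the pads) lies 19 mm behind it; z points along the fingers, y is the direction in which the jaws open and shut (so a half turn about z gives the same grasp; the last joint's range is limited). The gripper opens to 85 mm and grips with 20 to 120 N. Pads are 22 mm wide; open, the fingers measure 114 mm over their backs; the gripper's body (76 mm by 85 mm) begins 54 mm behind the grasp point. The pads swing forward as they close: fully open they stand 13 mm farther back than shut.
Start: joints at [-1.22, 0.241, 0.005, 1.335, 0, 1.571], TCP at [0.172, -0.47, 0.231] pointing down, gripper open.
Joint ranges: [-2.72, 2.72], [-1.05, 1.87], [-1.09, 1.28], [-1.99, 2.15], [-1.42, 1.44], [-3.14, 3.14]. Speed limits (rad/s): [2.79, 2.79, 3.14, 3.14, 3.14, 3.14].

### API

Orientations are given as a unit quaternion [x, y, z, w].
In Python, from workcell import bot, camera gives the robot as it stands. The module is installed in compiled form; this text tells all that it offers.
- The arm moves only by the tool send_rows, never from a script. Its argument "deltas" is a list of rows, each an object with "grip": the opening, from 0 (shut) to 1 (fully open); "translation": the shift along the tool's x, y, z in m, a list of three; "twist": the turn, a rotation vector about the tool's x, y, z in degrees, a list of three. A call has 1 to 5 rows; each row is the pose to reach, as a shift and turn from the pose measured when the call began, along the tool's axes at that moment; what a row does not reach only later rows make up. A row lasts 1/8 s, in which the tool goes at most 62.5 mm and 10.7 degrees, less where a joint would pass 70% of its speed; a pose out of reach is approached as far as the arm can. A call with a gripper value outside its range is refused whole. The fingers move at their own pace and stop on an object; the grip force is fixed at half the most. Time passes only in rows, so rows that repeat a pose let the fingers close. It gives the time, the measured TCP pose, the force and the opening at its end, in the units of the state.
- bot.get_obs(): the state, without advancing time (a new reading comes with each control period).
- camera(name): name is "side" or "top"; returns a dict with "color" (400x640x3 uint8, blue, green, red), "intrinsics" (3x3 intrinsics, pixels), "xyz" and "rotation" of the camera in the world. Camera axes: x right, y down, z forward; pixel columns grow to the right and rows downward; lengths in m; the calibration is good to about 2 mm. A picture is of the moment at which its call begins. There is no depth.
- bot.job_done(): hands the job in, once; it reports no verdict.
The state is a dict: "clock": time; "joint_pos": joint angles; "joint_vel": joint speeds; "tau": joint torques, N m; "eef_pos": TCP position; "tool_rot": TCP orientation; "ft_force": force on the tool from outside, world axes, zero at the start; "ft_torque": the same for the moment, N m; "grip_width": finger opening in m.
Only numpy, scipy, OpenCV 4.12 (cv2) and the standard library are available. Lean on these libraries where they do the work, as an engineer would, in place of code of your own. Each camera call takes 0.05 s, during which the arm holds its last target.

### The job

Switch the test stand's isolator off before touching anything else. Then try the pin gauge in the bore of every block on the bed plate, taking the colours present in the order red, yellow, blue, white: press it gently down until it sinks well in or stops at the mouth. Lay each block it enters flat in the green tray and each block it will not enter flat in the orange tray, stand the gauge fully home in its wooden stand, and only then switch the isolator on again; do not disturb the other things on the desk.

Things in the scene. Friction and masses are not known exactly. Their poses are not given: they have to be found in the camera images.
- isolator_lever (a joint): toggle lever of the isolator, hinged about the isolator's own y axis 45 mm above the isolator's underside. +0.55 = ON (leans to the isolator's own +x, over the green mark), -0.55 = OFF (leans to own -x, over the red mark). Top-heavy over-centre action: it falls to the nearer end and rests there; about 1 to 2 N at the grip pushes it past upright (0)
- lever_grip (a point): middle of the lever's black grip, 26 mm across and 32 mm long (the grip's top is 17 mm beyond this point along the lever); 85 mm from the hinge
- isolator: grey isolator box, fixed on the bed plate, 74 (own x) x 66 (own y) x 44 mm high, with a green mark on its +x half and a red mark on its -x half. Origin: centre of the underside
- gauge: pin gauge, standing in its wooden stand at the start. Steel pin 20 mm in diameter with a 45-degree nose (11 mm across at the very end, full diameter 4.5 mm up); a dark flange 36 mm across from 45 to 51 mm; an orange square handle 24 x 24 mm from 51 to 111 mm above the nose end. 0.2 kg. Origin: centre of the nose end; own z up the handle, own x and y square to the handle's faces. In a good bore it sinks 25 mm and more; in a tight bore only 2 to 4 mm of the nose enters
- gauge_stand: wooden block, fixed on the bed plate, 64 x 64 x 48 mm high with a vertical 26 mm hole at its centre; the gauge hangs in it by its flange, nose end 3 mm above the stand's underside. Origin: centre of the underside
- block_red_1: red cast block, 80 (own x) x 44 (own y) x 38 mm high, 0.3 kg, a vertical through bore at its centre, a dark bolt head either side. Origin: centre of the underside, on the bore axis. Lies on the bed plate, bore upright. The bore is good (takes the gauge, 1.5 mm spare all round) or tight (2 mm under the pin): only trying tells. Of the two blocks of a colour at most one is there (white may be missing); they look alike
- block_red_2: red cast block, 80 (own x) x 44 (own y) x 38 mm high, 0.3 kg, a vertical through bore at its centre, a dark bolt head either side. Origin: centre of the underside, on the bore axis. Lies on the bed plate, bore upright. The bore is good (takes the gauge, 1.5 mm spare all round) or tight (2 mm under the pin): only trying tells. Of the two blocks of a colour at most one is there (white may be missing); they look alike
- block_yellow_1: yellow cast block, 80 (own x) x 44 (own y) x 38 mm high, 0.3 kg, a vertical through bore at its centre, a dark bolt head either side. Origin: centre of the underside, on the bore axis. Lies on the bed plate, bore upright. The bore is good (takes the gauge, 1.5 mm spare all round) or tight (2 mm under the pin): only trying tells. Of the two blocks of a colour at most one is there (white may be missing); they look alike
- block_yellow_2: yellow cast block, 80 (own x) x 44 (own y) x 38 mm high, 0.3 kg, a vertical through bore at its centre, a dark bolt head either side. Origin: centre of the underside, on the bore axis. Lies on the bed plate, bore upright. The bore is good (takes the gauge, 1.5 mm spare all round) or tight (2 mm under the pin): only trying tells. Of the two blocks of a colour at most one is there (white may be missing); they look alike
- block_blue_1: blue cast block, 80 (own x) x 44 (own y) x 38 mm high, 0.3 kg, a vertical through bore at its centre, a dark bolt head either side. Origin: centre of the underside, on the bore axis. Lies on the bed plate, bore upright. The bore is good (takes the gauge, 1.5 mm spare all round) or tight (2 mm under the pin): only trying tells. Of the two blocks of a colour at most one is there (white may be missing); they look alike
- block_blue_2: blue cast block, 80 (own x) x 44 (own y) x 38 mm high, 0.3 kg, a vertical through bore at its centre, a dark bolt head either side. Origin: centre of the underside, on the bore axis. Lies on the bed plate, bore upright. The bore is good (takes the gauge, 1.5 mm spare all round) or tight (2 mm under the pin): only trying tells. Of the two blocks of a colour at most one is there (white may be missing); they look alike
- block_white_1: white cast block, 80 (own x) x 44 (own y) x 38 mm high, 0.3 kg, a vertical through bore at its centre, a dark bolt head either side. Origin: centre of the underside, on the bore axis. Lies on the bed plate, bore upright. The bore is good (takes the gauge, 1.5 mm spare all round) or tight (2 mm under the pin): only trying tells. Of the two blocks of a colour at most one is there (white may be missing); they look alike
- block_white_2: white cast block, 80 (own x) x 44 (own y) x 38 mm high, 0.3 kg, a vertical through bore at its centre, a dark bolt head either side. Origin: centre of the underside, on the bore axis. Lies on the bed plate, bore upright. The bore is good (takes the gauge, 1.5 mm spare all round) or tight (2 mm under the pin): only trying tells. Of the two blocks of a colour at most one is there (white may be missing); they look alike
- tray_fit: green tray for good blocks, fixed on the table, 200 (own x) x 200 (own y) x 22 mm high, walls and floor 5 mm thick, open on top, no dividers. Origin: centre of the underside. There are three or four blocks in all, and four can lie in one tray in two rows of two
- tray_reject: orange tray for tight blocks, same make and size as the green one, fixed on the table; the two trays may be either way round. Origin: centre of the underside
- screwdriver: bystander: loose screwdriver on the table near the robot
- mug: bystander: loose white mug, 80 mm across, 90 mm high
- jar: bystander: loose amber jar, 60 mm across, 85 mm high
- tin: bystander: small round tin, 44 mm across, 30 mm high
- torch: bystander, sometimes absent: small black torch standing on its lens, 40 mm across, 80 mm high
- bed: fixed grey bed plate under the blocks, isolator and stand, 370 x 550 mm, 5 mm thick: its top is 5 mm above the table. Origin: centre of the underside
Things that resemble listed ones, but are neither listed nor needed, are in the scene too. What is shaped like the block_white_1 but purple is not meant.

How it is judged:
On the way, in this order (a step that is already met when the one before it is completed fails the run):
1. the isolator is switched off (value of joint isolator_lever below -0.4 rad), for 0.2 s.
2. the gauge is tried in the red block's bore (if present): it sinks at least 14 mm in, or its nose is pressed on the mouth and stops (((horizontal distance between gauge and block_red_1 below 0.006 m and z of gauge in the frame of block_red_1 below 0.024 m) or (horizontal distance between gauge and block_red_2 below 0.008 m and z of gauge in the frame of block_red_2 between 0.02 and 0.0405 m and contact force between gauge and block_red_2 above 0.8 N))), for 0.05 s.
3. the gauge is tried in the yellow block's bore (if present): it sinks at least 14 mm in, or its nose is pressed on the mouth and stops (((horizontal distance between gauge and block_yellow_1 below 0.006 m and z of gauge in the frame of block_yellow_1 below 0.024 m) or (horizontal distance between gauge and block_yellow_2 below 0.008 m and z of gauge in the frame of block_yellow_2 between 0.02 and 0.0405 m and contact force between gauge and block_yellow_2 above 0.8 N))), for 0.05 s.
4. the gauge is tried in the blue block's bore (if present): it sinks at least 14 mm in, or its nose is pressed on the mouth and stops (((horizontal distance between gauge and block_blue_1 below 0.006 m and z of gauge in the frame of block_blue_1 below 0.024 m) or (horizontal distance between gauge and block_blue_2 below 0.008 m and z of gauge in the frame of block_blue_2 between 0.02 and 0.0405 m and contact force between gauge and block_blue_2 above 0.8 N))), for 0.05 s.
5. the gauge is tried in the white block's bore (if present): it sinks at least 14 mm in, or its nose is pressed on the mouth and stops (((horizontal distance between gauge and block_white_1 below 0.006 m and z of gauge in the frame of block_white_1 below 0.024 m) or (horizontal distance between gauge and block_white_2 below 0.008 m and z of gauge in the frame of block_white_2 between 0.02 and 0.0405 m and contact force between gauge and block_white_2 above 0.8 N))), for 0.05 s.
6. with the isolator still off, every block lies in its right tray and the gauge is home in its stand (value of joint isolator_lever below -0.4 rad and x of block_red_1 in the frame of tray_fit between -0.085 and 0.085 m and y of block_red_1 in the frame of tray_fit between -0.085 and 0.085 m and z of each of block_red_1, block_yellow_1, block_blue_1, block_white_1 in the frame of tray_fit below 0.012 m and angle between each of block_red_1, block_red_2, block_yellow_1, block_yellow_2, block_blue_1, block_blue_2, block_white_1, block_white_2's own z axis and vertical below 0.12 rad and linear speed of each of block_red_1, block_red_2, block_yellow_1, block_yellow_2, block_blue_1, block_blue_2, block_white_1, block_white_2 below 0.03 m/s and x of block_red_2 in the frame of tray_reject between -0.085 and 0.085 m and y of block_red_2 in the frame of tray_reject between -0.085 and 0.085 m and z of each of block_red_2, block_yellow_2, block_blue_2, block_white_2 in the frame of tray_reject below 0.012 m and x of block_yellow_1 in the frame of tray_fit between -0.085 and 0.085 m and y of block_yellow_1 in the frame of tray_fit between -0.085 and 0.085 m and x of block_yellow_2 in the frame of tray_reject between -0.085 and 0.085 m and y of block_yellow_2 in the frame of tray_reject between -0.085 and 0.085 m and x of block_blue_1 in the frame of tray_fit between -0.085 and 0.085 m and y of block_blue_1 in the frame of tray_fit between -0.085 and 0.085 m and x of block_blue_2 in the frame of tray_reject between -0.085 and 0.085 m and y of block_blue_2 in the frame of tray_reject between -0.085 and 0.085 m and x of block_white_1 in the frame of tray_fit between -0.085 and 0.085 m and y of block_white_1 in the frame of tray_fit between -0.085 and 0.085 m and x of block_white_2 in the frame of tray_reject between -0.085 and 0.085 m and y of block_white_2 in the frame of tray_reject between -0.085 and 0.085 m and horizontal distance between gauge and gauge_stand below 0.008 m and z of gauge in the frame of gauge_stand below 0.01 m and angle between gauge's own z axis and vertical below 0.15 rad), for 0.2 s.
At the end, for the whole second after the job is handed in: Isolator on (beyond +0.4 rad); blocks that take the gauge flat on the green tray's floor, the others flat on the orange tray's (within 7 mm of the floor, tilt under 0.12 rad, at rest); gauge upright in its stand, within 8 mm of its axis and 7 mm of fully home (value of joint isolator_lever above 0.4 rad and x of block_red_1 in the frame of tray_fit between -0.085 and 0.085 m and y of block_red_1 in the frame of tray_fit between -0.085 and 0.085 m and z of each of block_red_1, block_yellow_1, block_blue_1, block_white_1 in the frame of tray_fit below 0.012 m and angle between each of block_red_1, block_red_2, block_yellow_1, block_yellow_2, block_blue_1, block_blue_2, block_white_1, block_white_2's own z axis and vertical below 0.12 rad and linear speed of each of block_red_1, block_red_2, block_yellow_1, block_yellow_2, block_blue_1, block_blue_2, block_white_1, block_white_2 below 0.03 m/s and x of block_red_2 in the frame of tray_reject between -0.085 and 0.085 m and y of block_red_2 in the frame of tray_reject between -0.085 and 0.085 m and z of each of block_red_2, block_yellow_2, block_blue_2, block_white_2 in the frame of tray_reject below 0.012 m and x of block_yellow_1 in the frame of tray_fit between -0.085 and 0.085 m and y of block_yellow_1 in the frame of tray_fit between -0.085 and 0.085 m and x of block_yellow_2 in the frame of tray_reject between -0.085 and 0.085 m and y of block_yellow_2 in the frame of tray_reject between -0.085 and 0.085 m and x of block_blue_1 in the frame of tray_fit between -0.085 and 0.085 m and y of block_blue_1 in the frame of tray_fit between -0.085 and 0.085 m and x of block_blue_2 in the frame of tray_reject between -0.085 and 0.085 m and y of block_blue_2 in the frame of tray_reject between -0.085 and 0.085 m and x of block_white_1 in the frame of tray_fit between -0.085 and 0.085 m and y of block_white_1 in the frame of tray_fit between -0.085 and 0.085 m and x of block_white_2 in the frame of tray_reject between -0.085 and 0.085 m and y of block_white_2 in the frame of tray_reject between -0.085 and 0.085 m and horizontal distance between gauge and gauge_stand below 0.008 m and z of gauge in the frame of gauge_stand below 0.01 m and angle between gauge's own z axis and vertical below 0.15 rad); the robot touches nothing.
It fails at once if the gauge is taken from its stand while the isolator is on (value of joint isolator_lever above 0.3 rad and distance between gauge and gauge_stand above 0.03 m).
It fails at once if a block is handled while the isolator is on (value of joint isolator_lever above 0.3 rad and (contact force between the fingers and block_red_1 above 2 N or contact force between the fingers and block_red_2 above 2 N or contact force between the fingers and block_yellow_1 above 2 N or contact force between the fingers and block_yellow_2 above 2 N or contact force between the fingers and block_blue_1 above 2 N or contact force between the fingers and block_blue_2 above 2 N or contact force between the fingers and block_white_1 above 2 N or contact force between the fingers and block_white_2 above 2 N)).
It fails at once if a bystander is moved by more than 5 cm (distance of any of screwdriver, mug, jar, tin, torch from where it was at the start of the episode above 0.05 m).
It fails at once if the gauge is pressed on a block with more than 40 N (contact force between gauge and block_red_1 above 40 N or contact force between gauge and block_red_2 above 40 N or contact force between gauge and block_yellow_1 above 40 N or contact force between gauge and block_yellow_2 above 40 N or contact force between gauge and block_blue_1 above 40 N or contact force between gauge and block_blue_2 above 40 N or contact force between gauge and block_white_1 above 40 N or contact force between gauge and block_white_2 above 40 N).
Of block_red_1, block_red_2 only 1 to 1 are there at a start; the rules pass over those that are not, and their reading is None.
Of block_yellow_1, block_yellow_2 only 1 to 1 are there at a start; the rules pass over those that are not, and their reading is None.
Of block_blue_1, block_blue_2 only 1 to 1 are there at a start; the rules pass over those that are not, and their reading is None.
Of block_white_1, block_white_2, torch only 1 to 1 are there at a start; the rules pass over those that are not, and their reading is None.
At some moment in a run one of block_red_1, block_red_2, block_yellow_1, block_yellow_2, block_blue_1, block_blue_2, block_white_1, block_white_2 may be knocked a few centimetres aside while the robot is not near it.
It also fails if it takes over 210 s, if anything falls off the work surface, if the arm or the gripper's body presses on something with over 40 N, if the wrist force passes 120 N, or if a joint passes its speed limit or range.

## Working session

There is one attempt and no reset: what is moved stays moved. The work goes in short steps, Python scripts to look and compute and a tool call to move; the robot and the scene stay as the last step left them, time stands still between calls to the robot, and variables do not carry over. Pictures are saved under pics/ and viewed, and the job is handed in when it is done.

Besides the shell and the picture viewer there is one more tool, called after "Emit:" by a JSON object that holds its "api" and its "payload", one argument or row to a line. send_rows: Moves the arm, as the interface text tells. Its arguments: {"type":"object","properties":{"deltas":{"type":"array","items":{"type":"object","properties":{"grip":{"type":"number"},"translation":{"type":"array","items":{"type":"number"}},"twist":{"type":"array","items":{"type":"number"}}}}}},"required":["deltas"]}

```bash
mkdir -p pics; ls
python3 - <<'E'
from workcell import bot,camera
import cv2
print(bot.get_obs())
for n in("side","top"):
    c=camera(n); cv2.imwrite(f"pics/{n}0.png",c["color"]); print(n,c["intrinsics"],c["xyz"],c["rotation"])
E
```

```text
pics
{'clock': 0.0, 'joint_pos': array([-1.22002636e+00,  2.41406164e-01,  3.72553202e-03,  1.33518571e+00,
       -1.73864333e-05,  1.57081262e+00]), 'joint_vel': array([ 9.63721525e-04,  3.24541567e-04, -1.35156200e-03,  7.22423148e-04,
        8.95285063e-05, -6.65180846e-04]), 'tau': array([ 9.73944079e-04, -3.72323692e+01,  2.52403468e+01,  1.70221488e-02,
       -4.47520745e-05, -6.86366121e-06]), 'eef_pos': array([ 0.17159045, -0.46896819,  0.23041685]), 'tool_rot': array([ 9.84660330e-01,  1.74479120e-01, -1.89164145e-04, -1.01761382e-03]), 'ft_force': array([-0.58265487, -0.3690218 , -0.41845674]), 'ft_torque': array([-0.02802745, -0.04062878, -0.01440938]), 'grip_width': 0.08552777412304283}
side [[395.59704321   0.         318.18921711]
 [  0.         395.59704321 194.76371218]
 [  0.           0.           1.        ]] [0.09146314 0.7774621  0.75259094] [-0.23348401  0.86223209 -0.43587834  0.10977755]
top [[455.77052403   0.         323.18580316]
 [  0.         455.77052403 197.50610755]
 [  0.           0.           1.        ]] [ 0.30472999 -0.01351982  1.40589389] [ 0.71050892 -0.6990042   0.05871329 -0.0558834 ]
```

View pics/side0.png

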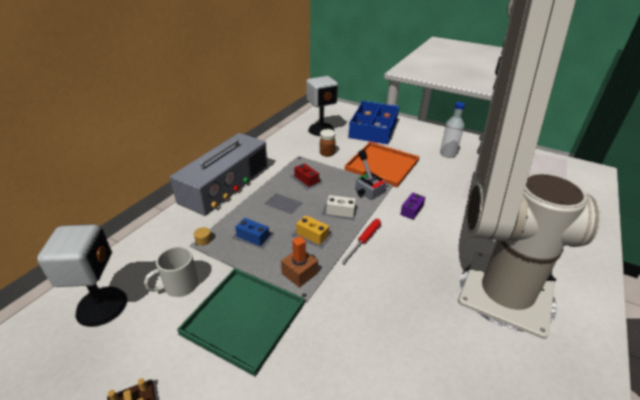

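View pics/top0.png

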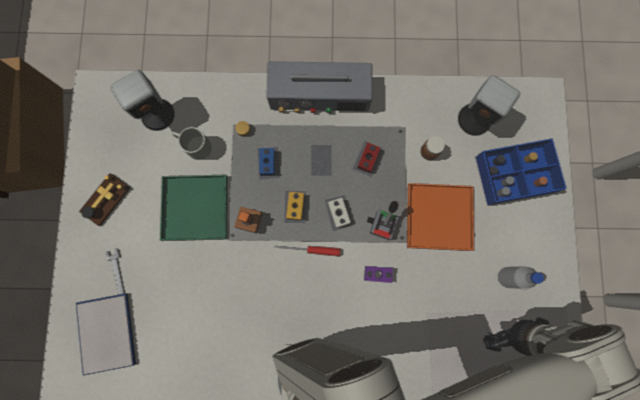

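```bash
cat > h.py <<'E'
import numpy as np, cv2
from workcell import bot,camera
from scipy.spatial.transform import Rotation as R
def grab(n,save=None):
    c=camera(n)
    if save: cv2.imwrite(f"pics/{save}.png",c["color"])
    return c
def ray(c,uv):
    uv=np.atleast_2d(np.array(uv,float)); K=c["intrinsics"]
    r=np.c_[uv,np.ones(len(uv))]@np.linalg.inv(K).T
    return R.from_quat(c["rotation"]).apply(r)
def onplane(c,uv,z):
    d=ray(c,uv); o=np.array(c["xyz"]); t=(z-o[2])/d[:,2]
    return o+d*t[:,None]
def proj(c,p):
    q=R.from_quat(c["rotation"]).inv().apply(np.atleast_2d(p)-np.array(c["xyz"]))
    q=q@c["intrinsics"].T
    return q[:,:2]/q[:,2:]
def tri(c1,u1,c2,u2):
    d1=ray(c1,u1)[0];d2=ray(c2,u2)[0];d1/=np.linalg.norm(d1);d2/=np.linalg.norm(d2)
    o1=np.array(c1["xyz"]);o2=np.array(c2["xyz"])
    s=np.linalg.lstsq(np.c_[d1,-d2],o2-o1,rcond=None)[0]
    a=o1+s[0]*d1;b=o2+s[1]*d2
    return (a+b)/2,np.linalg.norm(a-b)
def crop(c,u0,v0,w,h,k,name):
    cv2.imwrite(f"pics/{name}.png",cv2.resize(c["color"][v0:v0+h,u0:u0+w],None,fx=k,fy=k,interpolation=cv2.INTER_CUBIC))
def st():
    o=bot.get_obs(); r=R.from_quat(o["tool_rot"])
    print("t %.2f pos %s grip %.4f F %s"%(o["clock"],np.round(o["eef_pos"],4),o["grip_width"],np.round(o["ft_force"],2)))
    print("R cols x,y,z:",np.round(r.as_matrix().T,3).tolist(),"q",np.round(o["joint_pos"],2))
    return o
def move(target,zdir_yaw=None):
    """delta in tool frame to world target; yaw=angle of tool x axis in world (tool down)"""
    o=st(); r=R.from_quat(o["tool_rot"])
    d=r.inv().apply(np.array(target)-o["eef_pos"])
    tw=np.zeros(3)
    if zdir_yaw is not None:
        y=zdir_yaw; m=np.array([[np.cos(y),np.sin(y),0],[np.sin(y),-np.cos(y),0],[0,0,-1]])
        tw=np.degrees((r.inv()*R.from_matrix(m)).as_rotvec())
    print("delta mm",np.round(d*1000,1),"twist",np.round(tw,1))
E
python3 - <<'E'
from h import *
c=grab("top"); crop(c,155,115,200,135,4,"t1"); crop(c,290,115,200,150,4,"t2")
s=grab("side"); crop(s,180,140,200,150,4,"s1"); crop(s,270,130,200,150,4,"s2")
np.save("/tmp/x.npy",0)
hsv=cv2.cvtColor(c["color"],cv2.COLOR_BGR2HSV)
for n,lo,hi in [("red",(0,120,50),(8,255,255)),("red2",(172,120,50),(180,255,255)),("yellow",(18,120,80),(32,255,255)),("blue",(105,120,50),(125,255,255)),("green",(65,90,30),(90,255,255)),("orange",(8,150,100),(17,255,255)),("white",(0,0,185),(180,40,255)),("purple",(130,80,40),(160,255,255))]:
    m=cv2.inRange(hsv,lo,hi); k,_,stt,cen=cv2.connectedComponentsWithStats(m)
    for i in range(1,k):
        if stt[i,4]>40: print(n,stt[i],np.round(cen[i],1))
E
```

```text
red [359 143  21  28 273] [368.6 157.1]
red [374 229  16   9  85] [381.6 232.9]
red [308 246  32  10 213] [323.7 250.5]
yellow [236 122  13  13 128] [242.1 127.7]
yellow [525 153  11   8  45] [531.2 156.4]
yellow [ 91 183  22  25 230] [102.8 194.2]
yellow [286 192  18  28 354] [295.  205.6]
blue [ 477  139   88   64 2857] [522.8 172. ]
blue [260 149  14  25 263] [266.6 160.9]
blue [532 273  11  10  92] [537.  277.5]
orange [ 408  184   65   66 4029] [440.6 216.8]
orange [238 211  11  11  73] [243.3 216.2]
purple [365 267  28  15 271] [378.6 273.8]
```

View pics/t1.png

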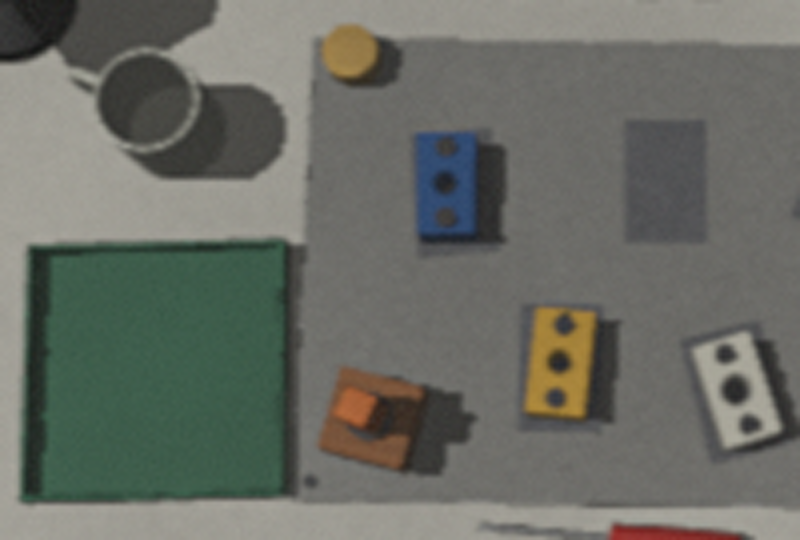

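View pics/t2.png

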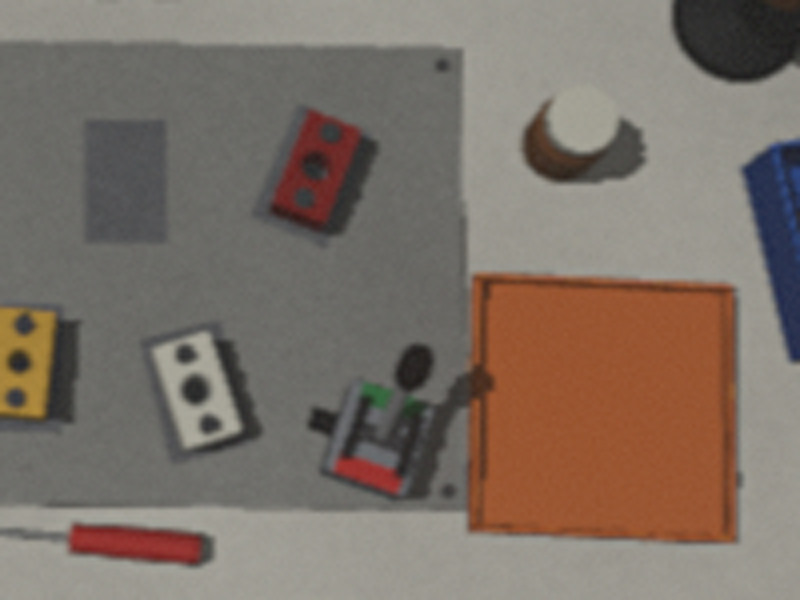

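View pics/s1.png

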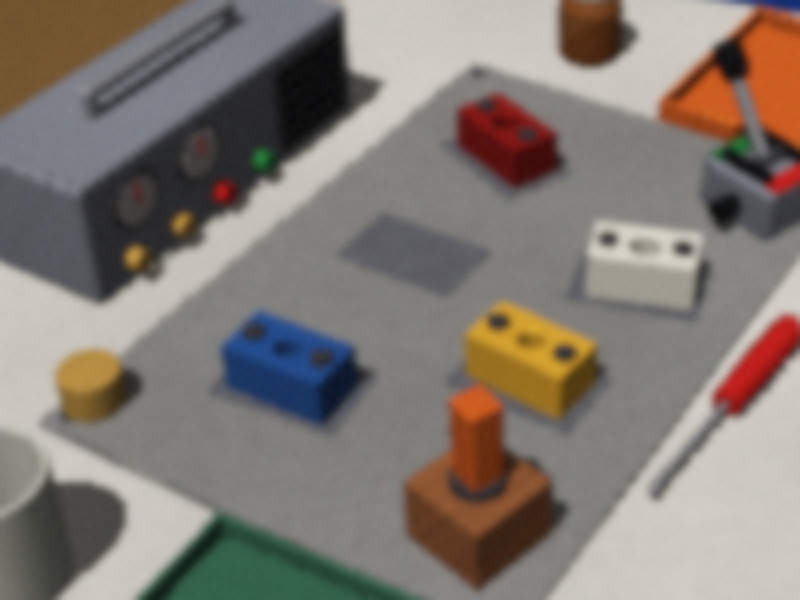

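View pics/s2.png

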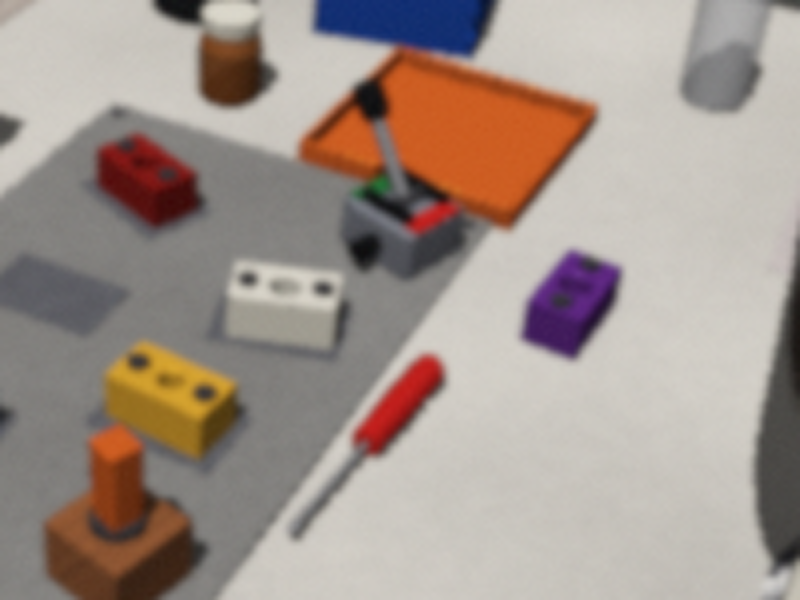

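Run:
```python
from h import *
c=grab("top"); s=grab("side")
f=lambda p,o:(np.array(p)+.5)/4-.5+np.array(o)
T1=(155,115);T2=(290,115)
for n,o,b,b1,b2 in [("red",T2,(315,166),(330,133),(304,198)),("white",T2,(195,389),(186,353),(209,424)),("yellow",T1,(558,361),(565,324),(555,397)),("blue",T1,(445,182),(447,147),(445,217))]:
    P=onplane(c,[f(b,o),f(b1,o),f(b2,o)],.043); d=P[1]-P[2]
    print(n,np.round(P[0,:2],4),"boltmid",np.round((P[1]+P[2])[:2]/2,4),"len",np.linalg.norm(d).round(4),"yaw",np.degrees(np.arctan2(d[1],d[0])).round(1))
# masks: rect
hsv=cv2.cvtColor(c["color"],cv2.COLOR_BGR2HSV)
for n,lo,hi,roi in [("red",(0,120,50),(8,255,255),(355,140,30,35)),("yellow",(18,120,80),(32,255,255),(280,185,30,40)),("blue",(105,120,50),(125,255,255),(255,140,30,40)),("white",(0,0,140),(180,60,255),(325,190,30,45)),("green",(65,90,30),(90,255,255),(150,160,90,100)),("orange",(5,120,80),(17,255,255),(402,175,90,90)),("stand",(3,60,30),(17,255,255),(225,200,45,40))]:
    m=cv2.inRange(hsv,lo,hi); mm=np.zeros_like(m); x,y,w,h=roi; mm[y:y+h,x:x+w]=m[y:y+h,x:x+w]
    cs,_=cv2.findContours(mm,cv2.RETR_EXTERNAL,cv2.CHAIN_APPROX_NONE); k=max(cs,key=cv2.contourArea)
    z={"green":.022,"orange":.022,"stand":.053}.get(n,.043)
    P=onplane(c,k[:,0,:],z)[:,:2]
    r=cv2.minAreaRect((P*1000).astype(np.float32)); print(n,np.round(r[0],1),np.round(r[1],1),round(r[2],1))
g,e=tri(c,f((413,367),T2),s,(np.array((372,97))+.5)/4-.5+np.array((270,130))); print("grip",g,e)
# isolator top corners z=.049 & gauge handle top
print("iso",onplane(c,[f(p,T2) for p in [(357,377),(322,472),(405,497),(438,402),(372,392),(368,474)]],.049).round(4))
# stand top corners t1
print("stand",onplane(c,[f(p,T1) for p in [(345,367),(424,385),(403,470),(320,448)]],.053).round(4))
print("handle top",onplane(c,[f((357,409),T1)],.119).round(4)) 
h,e=tri(c,f((357,409),T1),s,(np.array((475,403))+.5)/4-.5+np.array((180,140)));print(h,e)
```

```text
red [ 0.6592 -0.1542] boltmid [ 0.6597 -0.1558] len 0.0555 yaw -21.1
white [ 0.4847 -0.0637] boltmid [ 0.4852 -0.0655] len 0.0566 yaw 18.4
yellow [0.5038 0.0702] boltmid [0.5043 0.0687] len 0.0562 yaw -6.2
blue [0.6411 0.1605] boltmid [0.6412 0.1598] len 0.0552 yaw 0.5
red [ 656.5 -154.9] [43.3 82.5] 68.7
yellow [502.5  67.9] [45.9 81.9] 85.0
blue [638.6 158.6] [76.2 40. ] 1.9
white [485.1 -64.8] [78.6 43.2] 18.8
green [517.6 372.7] [19.5  4.1] 64.6
orange [ 479.4 -375.7] [202.2 197.7] 88.1
stand [457.1 206.3] [69.8 65.2] 76.0
grip [ 0.49248655 -0.21519647  0.12536424] 0.0006844352424366772
iso [[ 0.495  -0.1851  0.049 ]
 [ 0.4231 -0.1588  0.049 ]
 [ 0.4055 -0.2205  0.049 ]
 [ 0.4771 -0.2459  0.049 ]
 [ 0.4839 -0.1964  0.049 ]
 [ 0.4222 -0.1931  0.049 ]]
stand [[0.4952 0.2289 0.053 ]
 [0.4826 0.1693 0.053 ]
 [0.4187 0.1824 0.053 ]
 [0.4341 0.2447 0.053 ]]
handle top [[0.4559 0.2072 0.119 ]]
[0.45844841 0.20858272 0.11731064] 0.005035688883800707
```

Run:
```python
from h import *
move([.544,-.237,.25],np.radians(-20))
```

```text
t 0.30 pos [ 0.1718 -0.4694  0.231 ] grip 0.0856 F [ 0.07 -0.56  0.28]
R cols x,y,z: [[0.939, 0.344, -0.0], [0.344, -0.939, -0.001], [-0.0, 0.001, -1.0]] q [-1.22  0.24  0.    1.34 -0.    1.57]
delta mm [429.4 -90.3 -18.9] twist [-0.   0.  40.1]
```

Emit:
{"api": "send_rows", "payload": {
  "deltas": [
    {"grip":0,"translation":[60,-12,-19],"twist":[0,0,8]}
  ]
}}

```text
clock: 0.42
eef_pos: [0.2207, -0.439, 0.2484]
tool_rot: [0.995, 0.1, -0.001, -0.002]
ft_force: [1.2, -1.2, -0.2]
grip_width: 0.0698
```

Run:
```python
from h import *
move([.544,-.237,.25],np.radians(-20))
```

```text
t 0.42 pos [ 0.2207 -0.439   0.2484] grip 0.0698 F [ 1.15 -1.24 -0.16]
R cols x,y,z: [[0.98, 0.199, -0.002], [0.199, -0.98, -0.003], [-0.002, 0.003, -1.0]] q [-1.1   0.22  0.02  1.38 -0.    1.84]
delta mm [ 357.1 -133.6   -1.7] twist [-0.2  0.1 31.5]
```

Emit:
{"api": "send_rows", "payload": {
  "deltas": [
    {"grip":0,"translation":[0.057,-0.021,0.0],"twist":[0,0,8]},
    {"grip":0,"translation":[0.114,-0.043,0.0],"twist":[0,0,16]},
    {"grip":0,"translation":[0.171,-0.064,0.0],"twist":[0,0,24]},
    {"grip":0,"translation":[0.228,-0.085,0.0],"twist":[0,0,31.5]},
    {"grip":0,"translation":[0.285,-0.107,0.0],"twist":[0,0,31.5]}
  ]
}}

```text
clock: 1.05
eef_pos: [0.4802, -0.2763, 0.2484]
tool_rot: [0.985, -0.174, -0.001, -0.001]
ft_force: [0.3, -1.2, -0.1]
grip_width: -0.0004
```

Run:
```python
from h import *
move([.544,-.237,.25],np.radians(-20))
```

```text
t 1.05 pos [ 0.4802 -0.2763  0.2484] grip -0.0004 F [ 0.26 -1.2  -0.1 ]
R cols x,y,z: [[0.939, -0.343, -0.003], [-0.343, -0.939, -0.002], [-0.002, 0.003, -1.0]] q [-0.52  0.35  0.19  1.42  0.    2.97]
delta mm [ 46.4 -58.8  -1.6] twist [-0.1  0.2 -0.1]
```

Emit:
{"api": "send_rows", "payload": {
  "deltas": [
    {"grip":0,"translation":[0.03,-0.038,0.0],"twist":[0,0,0]},
    {"grip":0,"translation":[0.048,-0.06,0.02],"twist":[0,0,0]},
    {"grip":0,"translation":[0.048,-0.06,0.07],"twist":[0,0,0]},
    {"grip":0,"translation":[0.048,-0.06,0.125],"twist":[0,0,0]},
    {"grip":0,"translation":[0.048,-0.06,0.133],"twist":[0,0,0]}
  ]
}}

```text
clock: 1.68
eef_pos: [0.5423, -0.2344, 0.1109]
tool_rot: [0.985, -0.174, -0.006, -0.002]
ft_force: [-0.9, -0.2, 0.9]
grip_width: 0.0003
```

Run:
```python
from h import *
c=np.array([.45,-.2026]);u=np.array([.940,-.341])
o=st();d=o["eef_pos"][:2]-c
print("own x",d@u,"own y",d@[-u[1],u[0]])
t=c+u*.02
move([*t,.115])
```

```text
t 1.68 pos [ 0.5423 -0.2344  0.1109] grip 0.0003 F [-0.85 -0.18  0.89]
R cols x,y,z: [[0.939, -0.343, -0.013], [-0.343, -0.939, -0.002], [-0.011, 0.007, -1.0]] q [-0.41  0.5   0.07  1.15  0.    3.08]
own x 0.09757645868345353 own y 0.0016059950669104401
t 1.68 pos [ 0.5423 -0.2344  0.1109] grip 0.0003 F [-0.85 -0.18  0.89]
R cols x,y,z: [[0.939, -0.343, -0.013], [-0.343, -0.939, -0.002], [-0.011, 0.007, -1.0]] q [-0.41  0.5   0.07  1.15  0.    3.08]
delta mm [-77.6   1.7  -3.1] twist [0. 0. 0.]
```

Emit:
{"api": "send_rows", "payload": {
  "deltas": [
    {"grip":0,"translation":[-0.02,0.001,-0.003],"twist":[0,0,0]},
    {"grip":0,"translation":[-0.04,0.001,-0.006],"twist":[0,0,0]},
    {"grip":0,"translation":[-0.06,0.001,-0.008],"twist":[0,0,0]},
    {"grip":0,"translation":[-0.08,0.001,-0.008],"twist":[0,0,0]},
    {"grip":0,"translation":[-0.092,0.001,-0.008],"twist":[0,0,0]}
  ]
}}

```text
clock: 2.3
eef_pos: [0.4562, -0.2043, 0.1223]
tool_rot: [0.985, -0.174, -0.004, -0.002]
ft_force: [0.1, -0.3, 0.1]
grip_width: -0.0
```

Run:
```python
from h import *
st()
c=grab("top"); crop(c,290,115,200,150,4,"t3");c=grab("side"); crop(c,270,130,200,150,4,"s3")
```

```text
t 2.30 pos [ 0.4562 -0.2043  0.1223] grip -0.0000 F [ 0.11 -0.32  0.1 ]
R cols x,y,z: [[0.939, -0.343, -0.009], [-0.343, -0.939, -0.002], [-0.008, 0.005, -1.0]] q [-0.42  0.32 -0.18  1.08  0.    3.07]
```

View pics/s3.png

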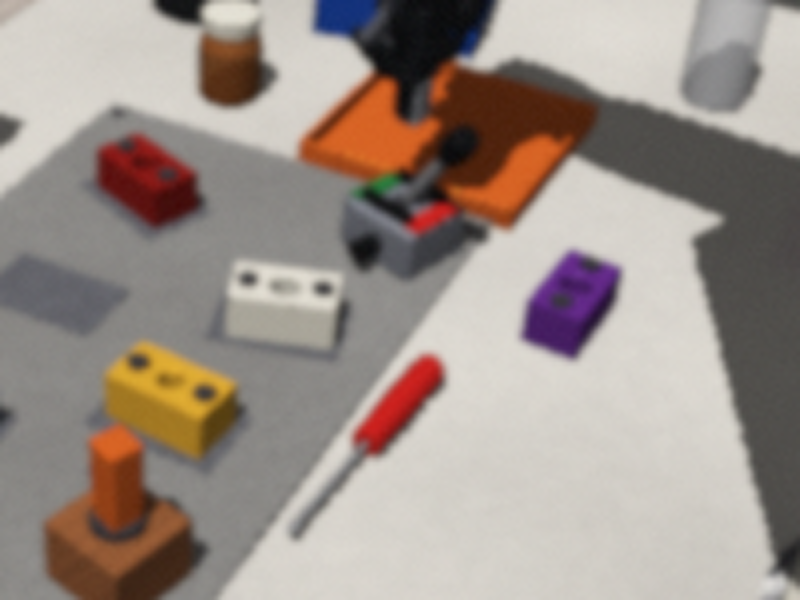

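Run:
```python
from h import *
move([.457,.2065,.25],np.radians(167))
c=grab("top"); crop(c,215,180,75,75,8,"t4");
c=grab("side"); crop(c,265,220,75,75,8,"s4")
```

```text
t 2.40 pos [ 0.4555 -0.204   0.1215] grip 0.0001 F [-0.31  0.25 -0.36]
R cols x,y,z: [[0.939, -0.343, -0.011], [-0.343, -0.939, -0.002], [-0.01, 0.006, -1.0]] q [-0.42  0.32 -0.18  1.08  0.    3.07]
delta mm [-140.8 -386.3 -126.1] twist [  0.9   0.3 172.9]
```

View pics/t4.png

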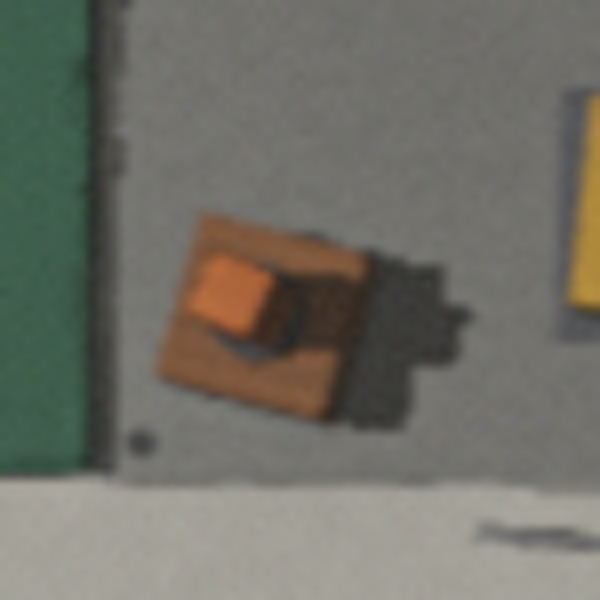

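Emit:
{"api": "send_rows", "payload": {
  "deltas": [
    {"grip":0.3,"translation":[0.0,0.0,-0.06],"twist":[0,0,-5]},
    {"grip":0.6,"translation":[0.0,0,-0.12],"twist":[0,0,-15]},
    {"grip":0.6,"translation":[0,-0.055,-0.128],"twist":[0,0,-25]},
    {"grip":0.6,"translation":[0,-0.11,-0.128],"twist":[0,0,-35]},
    {"grip":0.6,"translation":[0,-0.165,-0.128],"twist":[0,0,-45]}
  ]
}}

```text
clock: 3.12
eef_pos: [0.5159, -0.0488, 0.25]
tool_rot: [0.976, 0.218, -0.003, -0.003]
ft_force: [0.9, 0.2, 0.1]
grip_width: 0.0513
```

Run:
```python
from h import *
move([.457,.2065,.25],np.radians(167))
```

```text
t 3.12 pos [ 0.5159 -0.0488  0.25  ] grip 0.0513 F [0.9  0.16 0.07]
R cols x,y,z: [[0.905, 0.426, -0.004], [0.426, -0.905, -0.008], [-0.007, 0.006, -1.0]] q [-0.1   0.28  0.1   1.4   0.    2.6 ]
delta mm [  55.5 -256.1    1.8] twist [  -0.5   -0.5 -141.8]
```

Emit:
{"api": "send_rows", "payload": {
  "deltas": [
    {"grip":0.6,"translation":[0.01,-0.05,0.0],"twist":[0,0,-10.5]},
    {"grip":0.6,"translation":[0.02,-0.1,0],"twist":[0,0,-21]},
    {"grip":0.6,"translation":[0.035,-0.15,0],"twist":[0,0,-31.5]},
    {"grip":0.6,"translation":[0.045,-0.2,0],"twist":[0,0,-42]},
    {"grip":0.6,"translation":[0.055,-0.25,0],"twist":[0,0,-52]}
  ]
}}

```text
clock: 3.75
eef_pos: [0.4595, 0.2028, 0.252]
tool_rot: [0.78, 0.626, -0.001, -0.004]
ft_force: [1.2, -0.8, 0.3]
grip_width: 0.0514
```

Run:
```python
from h import *
move([.457,.2065,.25],np.radians(167))
```

```text
t 3.75 pos [0.4595 0.2028 0.252 ] grip 0.0514 F [ 1.21 -0.78  0.27]
R cols x,y,z: [[0.215, 0.977, 0.004], [0.977, -0.215, -0.007], [-0.006, 0.006, -1.0]] q [0.41 0.24 0.06 1.39 0.01 2.2 ]
delta mm [ 3.1 -3.2  2.1] twist [ -0.1  -0.5 -89.4]
```

Run:
```python
from h import *
move([.457,.2065,.079],np.radians(77))
```

```text
t 3.75 pos [0.4595 0.2028 0.252 ] grip 0.0514 F [ 1.21 -0.78  0.27]
R cols x,y,z: [[0.215, 0.977, 0.004], [0.977, -0.215, -0.007], [-0.006, 0.006, -1.0]] q [0.41 0.24 0.06 1.39 0.01 2.2 ]
delta mm [  2.3  -2.  173. ] twist [-0.4 -0.3  0.6]
```

Emit:
{"api": "send_rows", "payload": {
  "deltas": [
    {"grip":0.6,"translation":[0.002,-0.002,0.03],"twist":[-0.4,-0.3,0.6]},
    {"grip":0.6,"translation":[0.002,-0.002,0.06],"twist":[-0.4,-0.3,0.6]},
    {"grip":0.6,"translation":[0.002,-0.002,0.1],"twist":[-0.4,-0.3,0.6]},
    {"grip":0.6,"translation":[0.002,-0.002,0.105],"twist":[-0.4,-0.3,0.6]},
    {"grip":0.6,"translation":[0.002,-0.002,0.11],"twist":[-0.4,-0.3,0.6]}
  ]
}}

```text
clock: 4.38
eef_pos: [0.4584, 0.2063, 0.1429]
tool_rot: [0.783, 0.622, 0.0, 0.0]
ft_force: [1.1, -0.5, -0.7]
grip_width: 0.0514
```

Run:
```python
from h import *
move([.457,.2065,.079],np.radians(77))
c=grab("side"); crop(c,240,180,100,120,5,"s5")
c=grab("top"); crop(c,200,140,100,110,6,"t5")
```

```text
t 4.38 pos [0.4584 0.2063 0.1429] grip 0.0514 F [ 1.11 -0.54 -0.73]
R cols x,y,z: [[0.226, 0.974, 0.0], [0.974, -0.226, 0.001], [0.001, -0.0, -1.0]] q [ 0.42  0.3  -0.15  1.12 -0.    2.22]
delta mm [-0.1 -1.5 63.9] twist [ 0.1 -0.  -0. ]
```

View pics/s5.png

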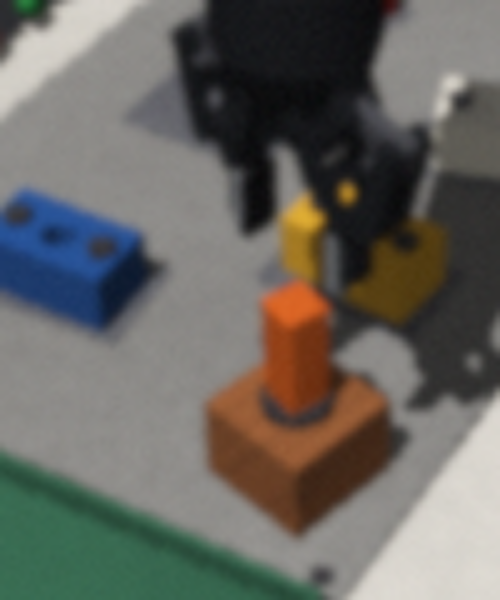

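View pics/t5.png

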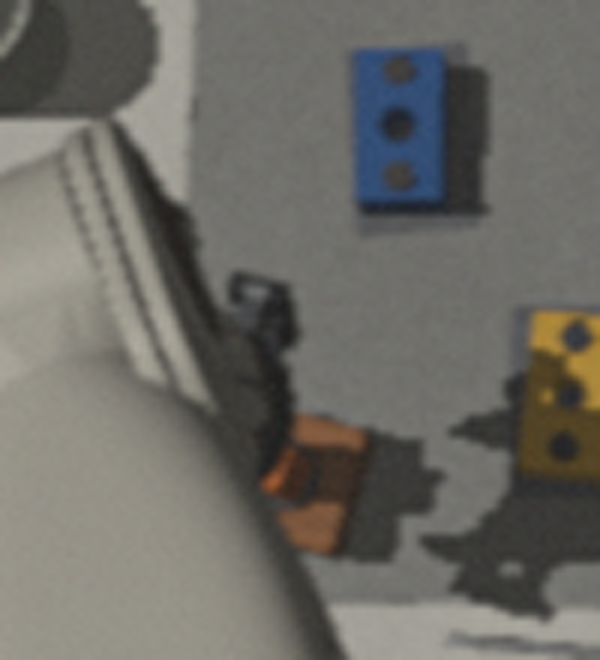

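Emit:
{"api": "send_rows", "payload": {
  "deltas": [
    {"grip":0.6,"translation":[0,-0.0015,0.025],"twist":[0,0,0]},
    {"grip":0.6,"translation":[0,-0.0015,0.05],"twist":[0,0,0]},
    {"grip":0.6,"translation":[0,-0.0015,0.064],"twist":[0,0,0]},
    {"grip":0.6,"translation":[0,-0.0015,0.064],"twist":[0,0,0]},
    {"grip":0.6,"translation":[0,-0.0015,0.064],"twist":[0,0,0]}
  ]
}}

```text
clock: 5.1
eef_pos: [0.4579, 0.2069, 0.0802]
tool_rot: [0.783, 0.622, 0.002, 0.001]
ft_force: [-0.0, -0.4, 0.1]
grip_width: 0.0511
```

Run:
```python
from h import *
move([.457,.2065,.079],np.radians(77))
c=grab("side"); crop(c,240,180,100,120,5,"s6")
```

```text
t 5.10 pos [0.4579 0.2069 0.0802] grip 0.0511 F [-0.03 -0.43  0.08]
R cols x,y,z: [[0.226, 0.974, 0.002], [0.974, -0.226, 0.003], [0.003, 0.001, -1.0]] q [ 0.42  0.36 -0.24  0.96 -0.    2.22]
delta mm [-0.6 -0.8  1.2] twist [ 0.2 -0.1 -0.1]
```

View pics/s6.png

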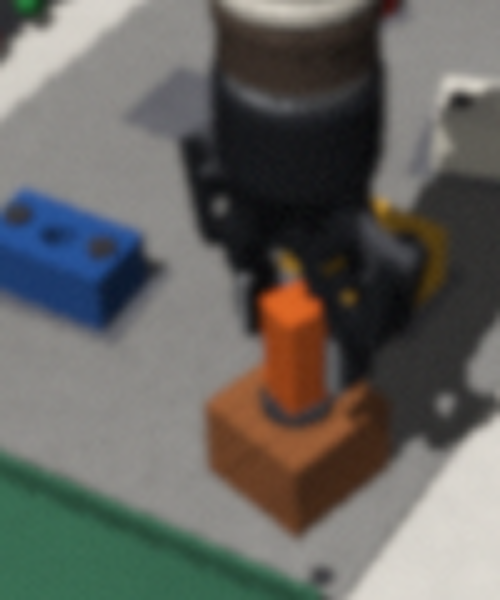

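Emit:
{"api": "send_rows", "payload": {
  "deltas": [
    {"grip":0,"translation":[0,0,0],"twist":[0,0,0]},
    {"grip":0,"translation":[0,0,0],"twist":[0,0,0]},
    {"grip":0,"translation":[0,0,0],"twist":[0,0,0]},
    {"grip":0,"translation":[0,0,0],"twist":[0,0,0]}
  ]
}}

```text
clock: 5.65
eef_pos: [0.4588, 0.2073, 0.0815]
tool_rot: [0.783, 0.622, 0.003, 0.001]
ft_force: [-0.4, -0.2, 6.7]
grip_width: 0.0236
```

Run:
```python
from h import *
move([.457,.2065,.079],np.radians(77))
```

```text
t 5.65 pos [0.4588 0.2073 0.0815] grip 0.0236 F [-0.43 -0.2   6.66]
R cols x,y,z: [[0.226, 0.974, 0.003], [0.974, -0.226, 0.005], [0.006, 0.002, -1.0]] q [ 0.42  0.36 -0.24  0.96 -0.    2.22]
delta mm [-1.2 -1.6  2.5] twist [ 0.3 -0.2 -0.1]
```

Emit:
{"api": "send_rows", "payload": {
  "deltas": [
    {"grip":0,"translation":[0,0,-0.02],"twist":[0,0,0]},
    {"grip":0,"translation":[0,0,-0.05],"twist":[0,0,0]},
    {"grip":0,"translation":[0,0,-0.09],"twist":[0,0,0]},
    {"grip":0,"translation":[0,0,-0.11],"twist":[0,0,0]},
    {"grip":0,"translation":[0,0,-0.115],"twist":[0,0,0]}
  ]
}}

```text
clock: 6.28
eef_pos: [0.4587, 0.2073, 0.1975]
tool_rot: [0.783, 0.622, 0.004, 0.001]
ft_force: [-0.4, -0.3, -1.4]
grip_width: 0.0235
```

Run:
```python
from h import *
move([.6585,-.155,.19],np.radians(77))
c=grab("side"); crop(c,240,140,120,160,4,"s7")
c=grab("top","t7f"); crop(c,200,140,100,110,6,"t7")
```

```text
t 6.28 pos [0.4587 0.2073 0.1975] grip 0.0235 F [-0.37 -0.29 -1.44]
R cols x,y,z: [[0.226, 0.974, 0.005], [0.974, -0.226, 0.007], [0.008, 0.003, -1.0]] q [ 0.42  0.26 -0.06  1.24 -0.    2.22]
delta mm [-307.9  276.4    7.9] twist [ 0.4 -0.3 -0.1]
```

View pics/s7.png

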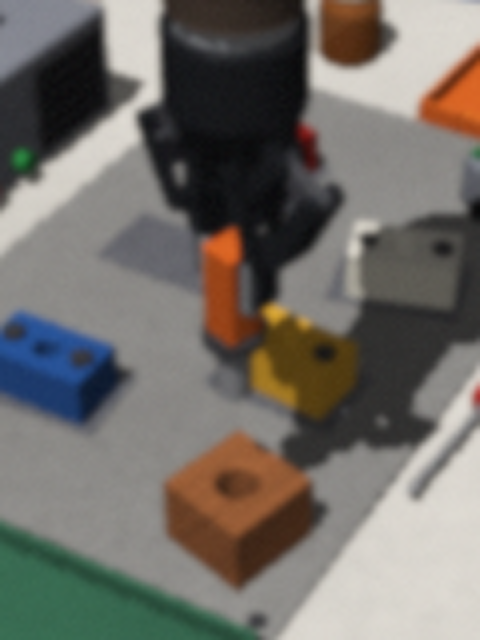

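View pics/t7f.png

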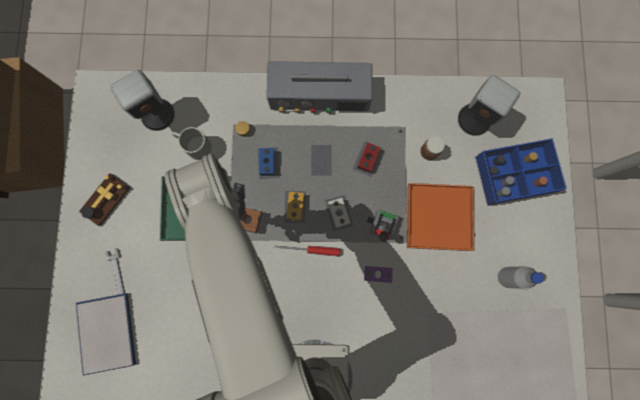

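Run:
```python
from h import *
o=st();c=grab("side");r=R.from_quat(o["tool_rot"])
f=lambda p:(np.array(p)+.5)/4-.5+np.array((240,140))
print("hole",onplane(c,[f((238,483))],.053))
im=cv2.resize(c["color"][140:300,240:360],None,fx=5,fy=5,interpolation=cv2.INTER_CUBIC)
for t in (-0.0375,-.0225,.0165,.0225,.0285,.0735):   # along tool z: handle top, .., flange, nose
    for w in np.linspace(0,2*np.pi,24):
        rad={-0.0375:.012,-.0225:.012,.0165:.012,.0225:.018,.0285:.018,.0735:.0055}[t]
        p=proj(c,o["eef_pos"]+r.apply([rad*np.cos(w),rad*np.sin(w),t]))[0]
        q=((p-(240,140)+.5)*5-.5).round().astype(int); cv2.circle(im,tuple(q),1,(255,255,0),-1)
cv2.imwrite("pics/s8.png",im[:,:])
```

```text
t 6.38 pos [0.4579 0.207  0.1961] grip 0.0237 F [-0.49 -0.08 -1.91]
R cols x,y,z: [[0.226, 0.974, 0.003], [0.974, -0.226, 0.005], [0.005, 0.002, -1.0]] q [ 0.42  0.26 -0.06  1.24 -0.    2.22]
hole [[0.45931176 0.2103003  0.053     ]]
```

View pics/s8.png

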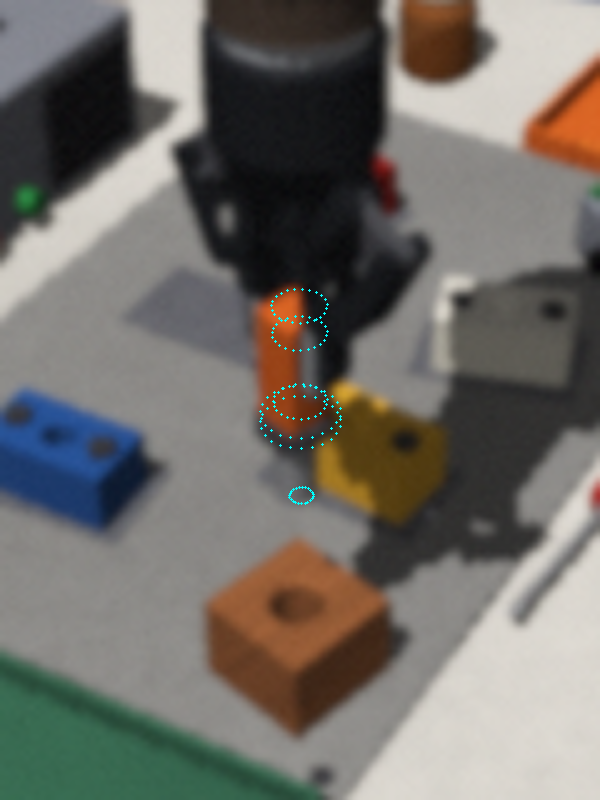

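Run:
```python
from h import *
c=grab("side")
f=lambda p,o=(180,140):(np.array(p)+.5)/4-.5+np.array(o)
for n,p in [("red",(501,121)),("white",(645,246)),("yellow",(531,341)),("blue",(288,348))]: print(n,onplane(c,[f(p)],.043).round(4))
move([.6585,-.155,.17],np.radians(77))
```

```text
red [[ 0.6652 -0.153   0.043 ]]
white [[ 0.4862 -0.0637  0.043 ]]
yellow [[0.5041 0.0712 0.043 ]]
blue [[0.6416 0.1616 0.043 ]]
t 6.47 pos [0.4573 0.2067 0.195 ] grip 0.0238 F [-1.26  0.17 -2.14]
R cols x,y,z: [[0.226, 0.974, 0.002], [0.974, -0.226, 0.003], [0.003, 0.001, -1.0]] q [ 0.42  0.26 -0.06  1.24 -0.    2.22]
delta mm [-307.   277.6   25.3] twist [ 0.2 -0.1 -0.1]
```

Emit:
{"api": "send_rows", "payload": {
  "deltas": [
    {"grip":0,"translation":[-0.04,0.036,0.0],"twist":[0,0,0]},
    {"grip":0,"translation":[-0.085,0.077,0],"twist":[0,0,0]},
    {"grip":0,"translation":[-0.13,0.118,0],"twist":[0,0,0]},
    {"grip":0,"translation":[-0.175,0.158,0],"twist":[0,0,0]},
    {"grip":0,"translation":[-0.22,0.199,0],"twist":[0,0,0]}
  ]
}}

```text
clock: 7.1
eef_pos: [0.6015, -0.0542, 0.1935]
tool_rot: [0.783, 0.622, 0.001, -0.0]
ft_force: [0.8, 0.9, -2.3]
grip_width: 0.0237
```

Emit:
{"api": "send_rows", "payload": {
  "deltas": [
    {"grip":0,"translation":[-0.04,0.036,0.0],"twist":[0,0,0]},
    {"grip":0,"translation":[-0.065,0.06,0],"twist":[0,0,0]},
    {"grip":0,"translation":[-0.075,0.07,0.01],"twist":[0,0,0]}
  ]
}}

```text
clock: 7.48
eef_pos: [0.6531, -0.1452, 0.1815]
tool_rot: [0.784, 0.621, 0.0, -0.001]
ft_force: [-0.1, 0.2, -2.6]
grip_width: 0.0236
```

Run:
```python
from h import *
move([.659,-.155,.14],np.radians(77))
c=grab("side"); crop(c,260,120,120,100,6,"s9")
c=grab("top"); crop(c,330,110,100,90,6,"t9")
```

```text
t 7.47 pos [ 0.6531 -0.1452  0.1815] grip 0.0236 F [-0.12  0.25 -2.61]
R cols x,y,z: [[0.228, 0.974, 0.001], [0.974, -0.228, -0.001], [-0.001, 0.002, -1.0]] q [-0.22  0.61  0.44  1.4   0.    1.58]
delta mm [-8.3  8.  41.5] twist [-0.1 -0.1 -0.2]
```

View pics/s9.png

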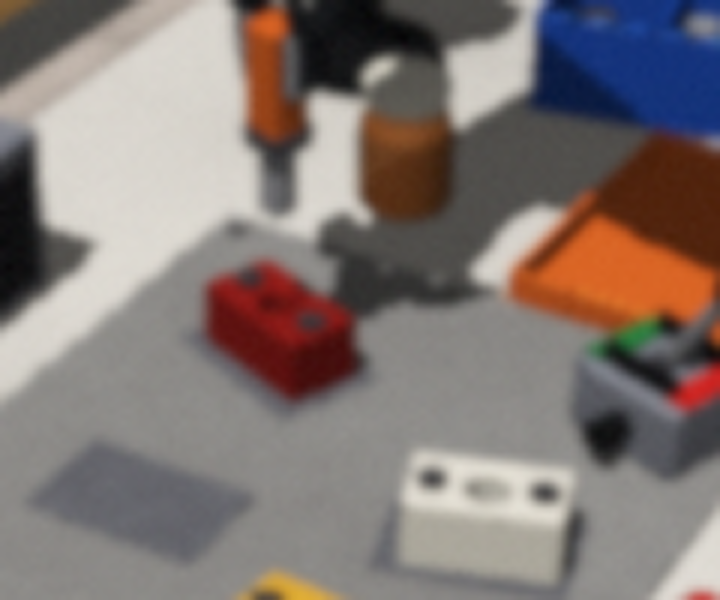

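View pics/t9.png

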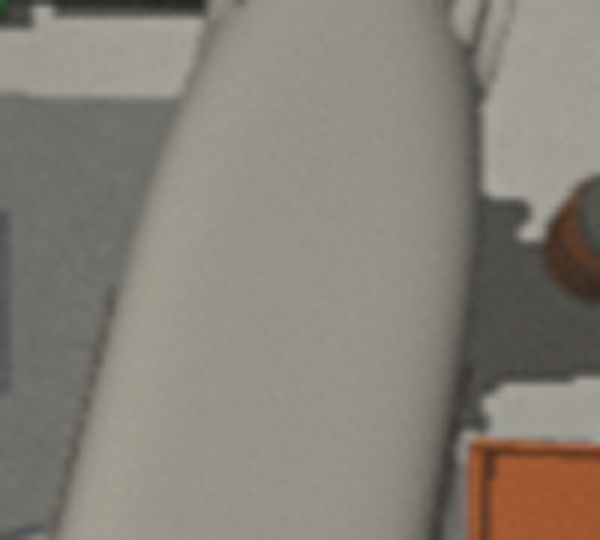

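Run:
```python
from h import *
c=grab("side");o=bot.get_obs();print(o["eef_pos"])
f=lambda p:(np.array(p)+.5)/6-.5+np.array((260,120))
print(onplane(c,[f((278,209))],o["eef_pos"][2]-.0735), onplane(c,[f((274,300)),f((252,278)),f((311,322))],.043))
```

```text
[ 0.65135219 -0.14250991  0.18068371]
[[ 0.65730468 -0.14717487  0.10718371]] [[ 0.66501546 -0.15510512  0.043     ]
 [ 0.68715959 -0.16793191  0.043     ]
 [ 0.6365112  -0.14681219  0.043     ]]
```

Run:
```python
from h import *
move([.659,-.1535,.13],np.radians(77))
```

```text
t 7.62 pos [ 0.6514 -0.1425  0.1807] grip 0.0238 F [-0.57  0.1  -1.82]
R cols x,y,z: [[0.226, 0.974, 0.002], [0.974, -0.226, -0.005], [-0.004, 0.003, -1.0]] q [-0.22  0.61  0.43  1.4   0.    1.58]
delta mm [-9.1 10.2 50.6] twist [-0.3 -0.1 -0.1]
```

Emit:
{"api": "send_rows", "payload": {
  "deltas": [
    {"grip":0,"translation":[-0.009,0.01,0.01],"twist":[-0.3,0,0]},
    {"grip":0,"translation":[-0.009,0.01,0.025],"twist":[-0.3,0,0]},
    {"grip":0,"translation":[-0.009,0.01,0.04],"twist":[-0.3,0,0]},
    {"grip":0,"translation":[-0.009,0.01,0.05],"twist":[-0.3,0,0]},
    {"grip":0,"translation":[-0.009,0.01,0.05],"twist":[-0.3,0,0]}
  ]
}}

```text
clock: 8.25
eef_pos: [0.6579, -0.1529, 0.1292]
tool_rot: [0.783, 0.622, 0.0, -0.002]
ft_force: [-0.7, -0.2, -2.6]
grip_width: 0.0237
```

Run:
```python
from h import *
c=grab("side"); crop(c,260,120,100,80,8,"s10")
move([.659,-.1535,.11],np.radians(77))
```

```text
t 8.30 pos [ 0.6585 -0.1531  0.1302] grip 0.0240 F [ 0.04 -0.38 -2.04]
R cols x,y,z: [[0.226, 0.974, 0.002], [0.974, -0.226, -0.001], [-0.0, 0.002, -1.0]] q [-0.23  0.65  0.37  1.3   0.    1.57]
delta mm [-0.3  0.6 20.2] twist [-0.  -0.1 -0. ]
```

View pics/s10.png

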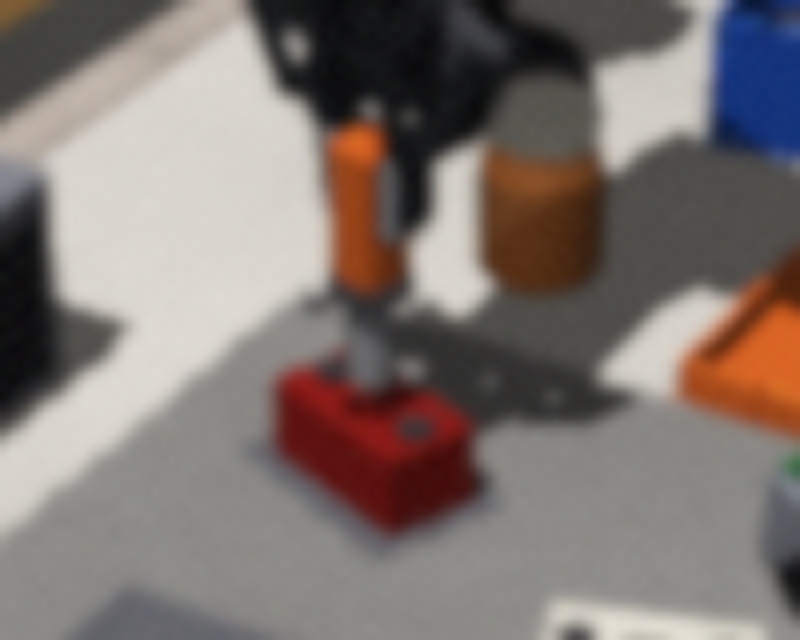

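Emit:
{"api": "send_rows", "payload": {
  "deltas": [
    {"grip":0,"translation":[0,0,0.006],"twist":[0,0,0]},
    {"grip":0,"translation":[0,0,0.01],"twist":[0,0,0]},
    {"grip":0,"translation":[0,0,0.013],"twist":[0,0,0]},
    {"grip":0,"translation":[0,0,0.015],"twist":[0,0,0]},
    {"grip":0,"translation":[0,0,0.017],"twist":[0,0,0]}
  ]
}}

```text
clock: 8.93
eef_pos: [0.659, -0.1536, 0.1139]
tool_rot: [0.783, 0.622, 0.001, -0.0]
ft_force: [-0.2, -0.5, 2.9]
grip_width: 0.024
```

Emit:
{"api": "send_rows", "payload": {
  "deltas": [
    {"grip":0,"translation":[0,0,0.001],"twist":[0,0,0]},
    {"grip":0,"translation":[0,0,0.002],"twist":[0,0,0]},
    {"grip":0,"translation":[0,0,0.003],"twist":[0,0,0]}
  ]
}}

```text
clock: 9.3
eef_pos: [0.6597, -0.1544, 0.1126]
tool_rot: [0.783, 0.622, 0.001, 0.001]
ft_force: [-1.8, -3.1, 8.0]
grip_width: 0.0238
```

Run:
```python
from h import *
st()
```

```text
t 9.30 pos [ 0.6597 -0.1544  0.1126] grip 0.0238 F [-1.81 -3.12  8.04]
R cols x,y,z: [[0.226, 0.974, 0.0], [0.974, -0.226, 0.004], [0.004, -0.001, -1.0]] q [-0.23  0.66  0.34  1.25  0.    1.57]
```

Emit:
{"api": "send_rows", "payload": {
  "deltas": [
    {"grip":0,"translation":[-0.001,0,0.001],"twist":[0,0,0]},
    {"grip":0,"translation":[-0.001,0,0.003],"twist":[0,0,0]},
    {"grip":0,"translation":[-0.001,0,0.004],"twist":[0,0,0]},
    {"grip":0,"translation":[-0.001,0,0.004],"twist":[0,0,0]}
  ]
}}

```text
clock: 9.8
eef_pos: [0.6593, -0.1555, 0.1078]
tool_rot: [0.783, 0.622, 0.001, 0.001]
ft_force: [0.5, -1.6, -1.8]
grip_width: 0.0241
```

Run:
```python
from h import *
c=grab("side"); crop(c,260,120,100,80,8,"s11");st()
```

```text
t 9.85 pos [ 0.6592 -0.1553  0.1078] grip 0.0237 F [ 0.24 -1.34 -2.15]
R cols x,y,z: [[0.226, 0.974, 0.0], [0.974, -0.226, 0.003], [0.003, -0.001, -1.0]] q [-0.23  0.66  0.34  1.24  0.    1.57]
```

View pics/s11.png

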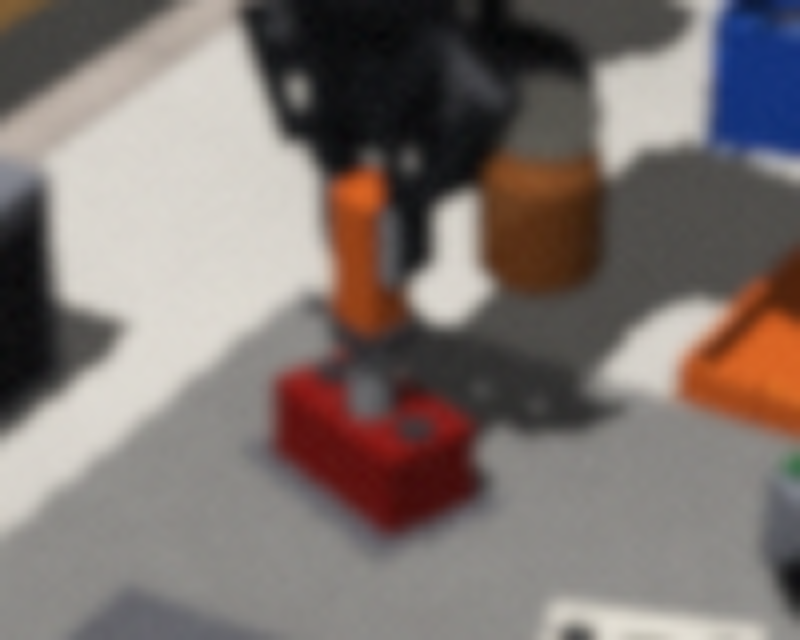

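Emit:
{"api": "send_rows", "payload": {
  "deltas": [
    {"grip":0,"translation":[0,0,0.004],"twist":[0,0,0]},
    {"grip":0,"translation":[0,0,0.008],"twist":[0,0,0]},
    {"grip":0,"translation":[0,0,0.012],"twist":[0,0,0]},
    {"grip":0,"translation":[0,0,0.015],"twist":[0,0,0]},
    {"grip":0,"translation":[0,0,0.017],"twist":[0,0,0]}
  ]
}}

```text
clock: 10.48
eef_pos: [0.6592, -0.1555, 0.0906]
tool_rot: [0.783, 0.622, 0.001, 0.001]
ft_force: [-0.4, -2.7, 0.7]
grip_width: 0.0239
```

Run:
```python
from h import *
c=grab("side"); crop(c,260,120,100,80,6,"s12");st()
```

```text
t 10.53 pos [ 0.6592 -0.1555  0.0904] grip 0.0239 F [ 1.32 -3.14 -2.27]
R cols x,y,z: [[0.227, 0.974, -0.0], [0.974, -0.227, 0.003], [0.002, -0.001, -1.0]] q [-0.23  0.67  0.31  1.21 -0.    1.57]
```

View pics/s12.png

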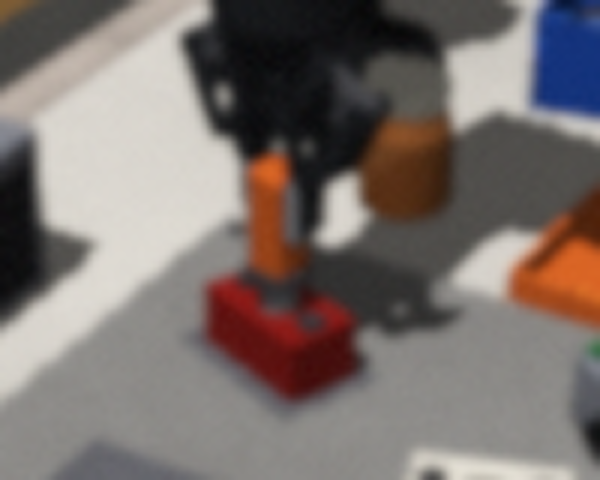

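Emit:
{"api": "send_rows", "payload": {
  "deltas": [
    {"grip":0,"translation":[0,0,-0.02],"twist":[0,0,0]},
    {"grip":0,"translation":[0,0,-0.05],"twist":[0,0,0]},
    {"grip":0,"translation":[0,0,-0.08],"twist":[0,0,0]},
    {"grip":0,"translation":[0.01,-0.01,-0.085],"twist":[0,0,0]},
    {"grip":0,"translation":[0.05,-0.04,-0.085],"twist":[0,0,0]}
  ]
}}

```text
clock: 11.15
eef_pos: [0.6309, -0.0977, 0.1742]
tool_rot: [0.784, 0.621, 0.001, 0.001]
ft_force: [0.4, 1.7, -1.9]
grip_width: 0.0238
```

Run:
```python
from h import *
c=grab("side","s13");
crop(c,180,140,200,150,4,"s13c");move([.504,.069,.175],np.radians(77))
```

```text
t 11.20 pos [ 0.6262 -0.0898  0.1732] grip 0.0239 F [-7.01  4.87 -4.48]
R cols x,y,z: [[0.223, 0.975, 0.006], [0.975, -0.223, -0.007], [-0.005, 0.007, -1.0]] q [-0.15  0.54  0.3   1.34  0.01  1.65]
delta mm [ 1.276e+02 -1.545e+02 -1.000e-01] twist [-0.4 -0.3  0.1]
```

View pics/s13c.png

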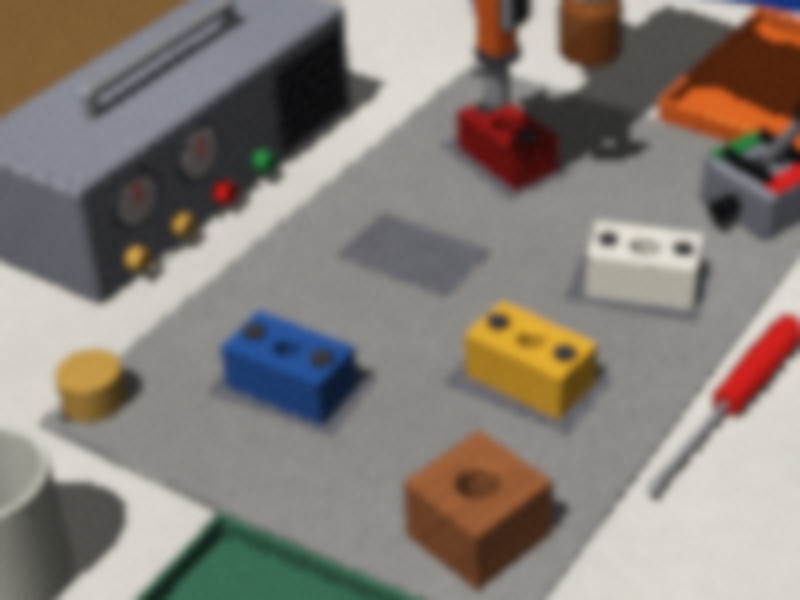

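Emit:
{"api": "send_rows", "payload": {
  "deltas": [
    {"grip":0,"translation":[0.035,-0.042,0.0],"twist":[0,0,0]},
    {"grip":0,"translation":[0.075,-0.09,0],"twist":[-0.4,-0.3,0]},
    {"grip":0,"translation":[0.115,-0.139,0],"twist":[-0.4,-0.3,0]},
    {"grip":0,"translation":[0.1275,-0.1545,0.01],"twist":[-0.4,-0.3,0]},
    {"grip":0,"translation":[0.1275,-0.1545,0.03],"twist":[-0.4,-0.3,0]}
  ]
}}

```text
clock: 11.82
eef_pos: [0.5011, 0.0718, 0.1443]
tool_rot: [0.78, 0.625, 0.0, -0.001]
ft_force: [0.9, 0.0, -1.3]
grip_width: 0.0237
```

Run:
```python
from h import *
c=grab("side"); crop(c,260,170,90,100,6,"s14");
move([.504,.069,.128],np.radians(77))
```

```text
t 11.88 pos [0.4996 0.0709 0.141 ] grip 0.0241 F [-1.22 -0.16 -3.71]
R cols x,y,z: [[0.219, 0.976, -0.001], [0.976, -0.219, -0.006], [-0.006, 0.001, -1.0]] q [ 0.14  0.31 -0.14  1.12  0.    1.93]
delta mm [-0.8  4.8 13. ] twist [-0.3  0.   0.3]
```

View pics/s14.png

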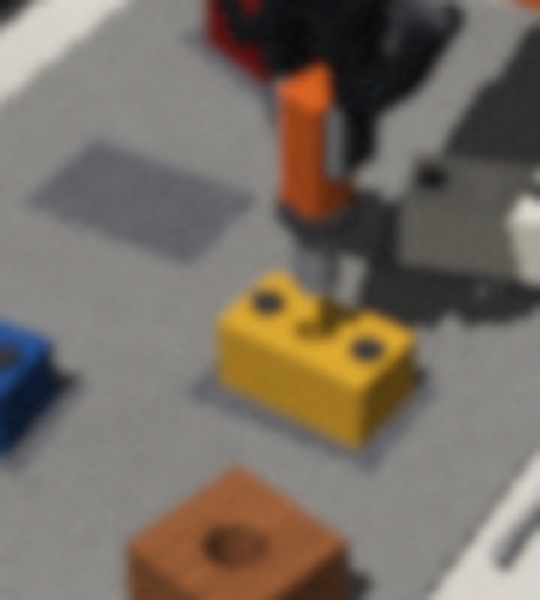

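Emit:
{"api": "send_rows", "payload": {
  "deltas": [
    {"grip":0,"translation":[-0.001,0.005,0.005],"twist":[-0.3,0,0]},
    {"grip":0,"translation":[-0.001,0.005,0.012],"twist":[-0.3,0,0]},
    {"grip":0,"translation":[-0.001,0.005,0.016],"twist":[-0.3,0,0]},
    {"grip":0,"translation":[-0.001,0.005,0.016],"twist":[-0.3,0,0]}
  ]
}}

```text
clock: 12.38
eef_pos: [0.5041, 0.0685, 0.1247]
tool_rot: [0.781, 0.625, -0.001, -0.0]
ft_force: [0.3, 1.2, -2.0]
grip_width: 0.0238
```

Run:
```python
from h import *
move([.504,.069,.115],np.radians(77))
```

```text
t 12.38 pos [0.5041 0.0685 0.1247] grip 0.0238 F [ 0.34  1.2  -1.98]
R cols x,y,z: [[0.22, 0.976, -0.001], [0.976, -0.22, -0.001], [-0.002, -0.0, -1.0]] q [ 0.14  0.33 -0.16  1.08 -0.    1.93]
delta mm [ 0.4 -0.2  9.7] twist [-0.1  0.   0.3]
```

Emit:
{"api": "send_rows", "payload": {
  "deltas": [
    {"grip":0,"translation":[0,0,0.003],"twist":[0,0,0]},
    {"grip":0,"translation":[0,0,0.006],"twist":[0,0,0]},
    {"grip":0,"translation":[0,0,0.009],"twist":[0,0,0]},
    {"grip":0,"translation":[0,0,0.011],"twist":[0,0,0]},
    {"grip":0,"translation":[0,0,0.013],"twist":[0,0,0]}
  ]
}}

```text
clock: 13.0
eef_pos: [0.5047, 0.068, 0.113]
tool_rot: [0.781, 0.625, -0.0, 0.001]
ft_force: [-3.9, -2.9, 14.0]
grip_width: 0.024
```

Emit:
{"api": "send_rows", "payload": {
  "deltas": [
    {"grip":0,"translation":[0,0,0.001],"twist":[0,0,0]},
    {"grip":0,"translation":[0,0,0.0015],"twist":[0,0,0]}
  ]
}}

```text
clock: 13.25
eef_pos: [0.5048, 0.0677, 0.1129]
tool_rot: [0.781, 0.624, -0.0, 0.001]
ft_force: [-2.8, -0.9, 9.9]
grip_width: 0.0236
```

Emit:
{"api": "send_rows", "payload": {
  "deltas": [
    {"grip":0,"translation":[0,-0.0015,0.0015],"twist":[0,0,0]},
    {"grip":0,"translation":[-0.001,-0.0015,0.002],"twist":[0,0,0]},
    {"grip":0,"translation":[-0.001,-0.0015,0.0025],"twist":[0,0,0]}
  ]
}}

```text
clock: 13.62
eef_pos: [0.5044, 0.067, 0.1124]
tool_rot: [0.781, 0.624, 0.001, 0.002]
ft_force: [-1.5, -1.3, 10.9]
grip_width: 0.024
```

Run:
```python
from h import *
c=grab("side"); crop(c,270,180,80,80,8,"s15");st()
```

```text
t 13.68 pos [0.5044 0.067  0.1124] grip 0.0240 F [-0.91 -0.99  9.28]
R cols x,y,z: [[0.22, 0.975, -0.001], [0.975, -0.22, 0.005], [0.005, -0.002, -1.0]] q [ 0.13  0.34 -0.18  1.04 -0.    1.93]
```

View pics/s15.png

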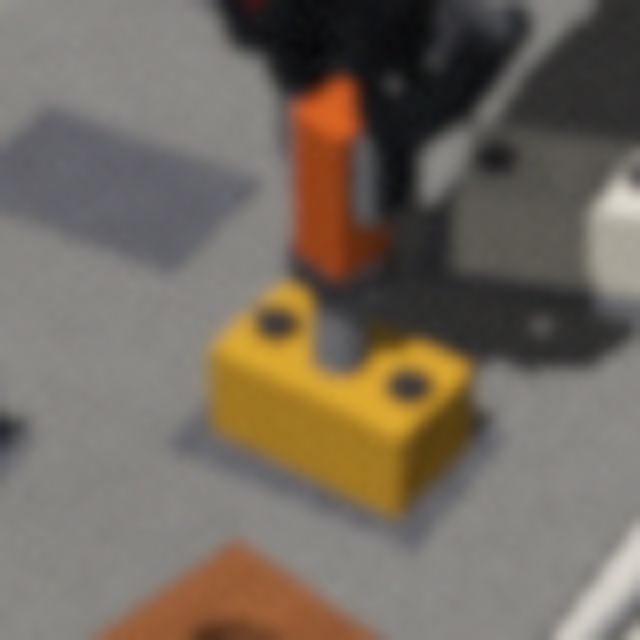

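Emit:
{"api": "send_rows", "payload": {
  "deltas": [
    {"grip":0,"translation":[0,0,0.002],"twist":[0,0,0]},
    {"grip":0,"translation":[0,0,0.003],"twist":[0,0,0]},
    {"grip":0,"translation":[0,0,0.003],"twist":[0,0,0]}
  ]
}}

```text
clock: 14.05
eef_pos: [0.5046, 0.0669, 0.1122]
tool_rot: [0.781, 0.624, 0.002, 0.003]
ft_force: [-5.9, -1.4, 15.8]
grip_width: 0.0241
```

Emit:
{"api": "send_rows", "payload": {
  "deltas": [
    {"grip":0,"translation":[0.003,0,0.0015],"twist":[0,0,0]},
    {"grip":0,"translation":[0.003,0,0.0015],"twist":[0,0,0]},
    {"grip":0,"translation":[-0.003,0,0.0015],"twist":[0,0,0]},
    {"grip":0,"translation":[-0.003,0,0.0015],"twist":[0,0,0]}
  ]
}}

```text
clock: 14.55
eef_pos: [0.5042, 0.0649, 0.1122]
tool_rot: [0.781, 0.625, 0.004, 0.002]
ft_force: [-3.4, 1.6, 6.8]
grip_width: 0.0234
```

Emit:
{"api": "send_rows", "payload": {
  "deltas": [
    {"grip":0,"translation":[0.002,0.003,0.0015],"twist":[0,0,0]},
    {"grip":0,"translation":[0.002,0.003,0.0015],"twist":[0,0,0]},
    {"grip":0,"translation":[0.002,-0.003,0.0015],"twist":[0,0,0]},
    {"grip":0,"translation":[0.002,-0.003,0.0015],"twist":[0,0,0]}
  ]
}}

```text
clock: 15.05
eef_pos: [0.503, 0.0667, 0.1122]
tool_rot: [0.781, 0.624, 0.004, 0.004]
ft_force: [0.7, -4.2, 6.8]
grip_width: 0.0239
```

Run:
```python
from h import *
st()
```

```text
t 15.05 pos [0.503  0.0667 0.1122] grip 0.0239 F [ 0.7  -4.17  6.8 ]
R cols x,y,z: [[0.22, 0.975, 0.002], [0.975, -0.22, 0.012], [0.012, -0.001, -1.0]] q [ 0.13  0.33 -0.2   1.03 -0.    1.93]
```

Emit:
{"api": "send_rows", "payload": {
  "deltas": [
    {"grip":0,"translation":[0,0,-0.015],"twist":[0,0,0]},
    {"grip":0,"translation":[0,0,-0.04],"twist":[0,0,0]},
    {"grip":0,"translation":[0.02,0.025,-0.06],"twist":[0,0,0]},
    {"grip":0,"translation":[0.05,0.06,-0.06],"twist":[-0.6,0,0]},
    {"grip":0,"translation":[0.08,0.09,-0.06],"twist":[-0.6,0,0]}
  ]
}}

```text
clock: 15.68
eef_pos: [0.6087, 0.126, 0.1744]
tool_rot: [0.781, 0.624, 0.008, 0.008]
ft_force: [-0.4, 0.2, -2.5]
grip_width: 0.023
```

Run:
```python
from h import *
c=grab("side");
crop(c,180,140,200,150,4,"s16");move([.641,.160,.15],np.radians(77))
```

```text
t 15.72 pos [0.613  0.1293 0.173 ] grip 0.0233 F [ 7.38  2.51 -0.95]
R cols x,y,z: [[0.218, 0.976, 0.006], [0.976, -0.218, 0.026], [0.027, 0.001, -1.0]] q [ 0.21  0.5   0.23  1.28 -0.    2.  ]
delta mm [35.9 20.  23.7] twist [ 1.5 -0.4  0.4]
```

View pics/s16.png

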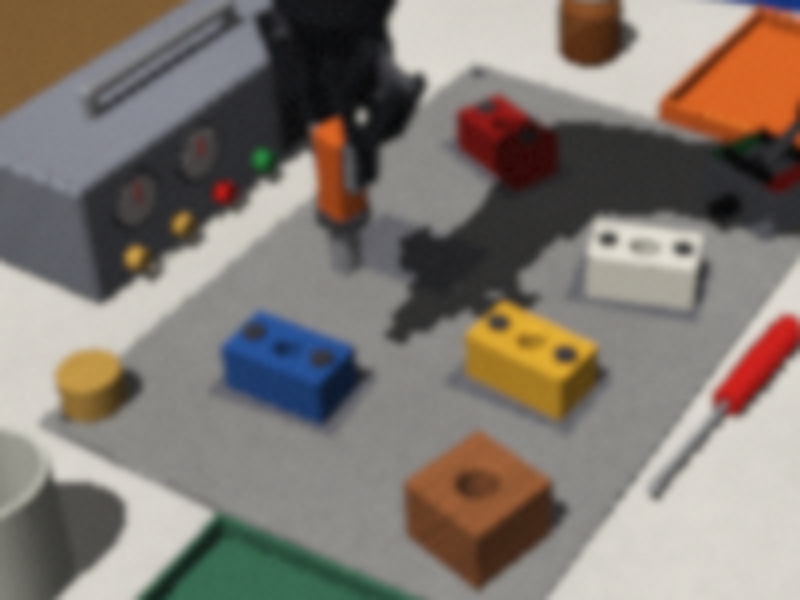

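Emit:
{"api": "send_rows", "payload": {
  "deltas": [
    {"grip":0,"translation":[0.02,0.011,0.01],"twist":[1,0,0]},
    {"grip":0,"translation":[0.036,0.02,0.023],"twist":[1.5,-0.4,0]},
    {"grip":0,"translation":[0.036,0.02,0.024],"twist":[1.5,-0.4,0]},
    {"grip":0,"translation":[0.036,0.02,0.024],"twist":[1.5,-0.4,0]}
  ]
}}

```text
clock: 16.23
eef_pos: [0.6403, 0.1599, 0.1496]
tool_rot: [0.78, 0.625, -0.001, -0.0]
ft_force: [0.6, 0.4, -2.2]
grip_width: 0.0234
```

Run:
```python
from h import *
c=grab("side"); crop(c,200,150,110,110,6,"s17");
move([.641,.160,.128],np.radians(77))
```

```text
t 16.27 pos [0.6405 0.1597 0.1502] grip 0.0234 F [-0.81  0.05 -1.03]
R cols x,y,z: [[0.218, 0.976, -0.0], [0.976, -0.218, -0.001], [-0.001, -0.0, -1.0]] q [ 0.24  0.6   0.35  1.31 -0.    2.04]
delta mm [ 0.4  0.4 22.2] twist [-0.   0.   0.4]
```

View pics/s17.png

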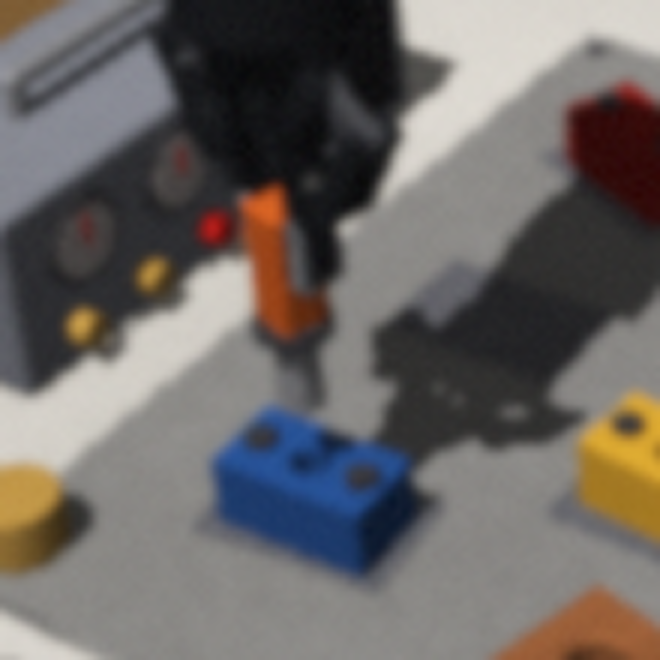

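Run:
```python
from h import *
o=st();c=grab("side");r=R.from_quat(o["tool_rot"])
im=cv2.resize(c["color"][150:260,200:310],None,fx=6,fy=6,interpolation=cv2.INTER_CUBIC)
for t,rad in ((-0.0395,.012),(.0205,.012),(.0265,.018),(.0715,.0055),(.067,.01)):
    for w in np.linspace(0,2*np.pi,24):
        p=proj(c,o["eef_pos"]+r.apply([rad*np.cos(w),rad*np.sin(w),t]))[0]
        q=((p-(200,150)+.5)*6-.5).round().astype(int); cv2.circle(im,tuple(q),1,(255,255,0),-1)
cv2.imwrite("pics/s18.png",im[100:500])
```

```text
t 16.27 pos [0.6405 0.1597 0.1502] grip 0.0234 F [-0.81  0.05 -1.03]
R cols x,y,z: [[0.218, 0.976, -0.0], [0.976, -0.218, -0.001], [-0.001, -0.0, -1.0]] q [ 0.24  0.6   0.35  1.31 -0.    2.04]
```

View pics/s18.png

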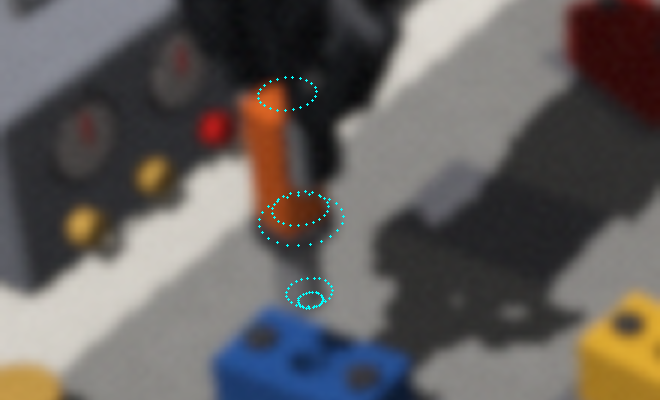

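Run:
```python
from h import *
c=grab("side");o=bot.get_obs();print(o["eef_pos"])
f=lambda p:(np.array(p)+.5)/6-.5+np.array((200,150))
n=onplane(c,[f((302,402))],o["eef_pos"][2]-.072);b=onplane(c,[f((308,461)),f((262,437)),f((362,476))],.043)
print(n,b,b[0]-n,(b[1]+b[2])/2)
```

```text
[0.64080145 0.15957977 0.15076071]
[[0.64247607 0.16282365 0.07876071]] [[0.64375446 0.1619194  0.043     ]
 [0.67194084 0.15941337 0.043     ]
 [0.61679009 0.1576795  0.043     ]] [[ 0.00127839 -0.00090425 -0.03576071]] [0.64436546 0.15854644 0.043     ]
```

Emit:
{"api": "send_rows", "payload": {
  "deltas": [
    {"grip":0,"translation":[0,0,0.01],"twist":[0,0,0]},
    {"grip":0,"translation":[0,0,0.02],"twist":[0,0,0]},
    {"grip":0,"translation":[0,0.001,0.027],"twist":[0,0,0]},
    {"grip":0,"translation":[0,0.001,0.027],"twist":[0,0,0]}
  ]
}}

```text
clock: 16.88
eef_pos: [0.6411, 0.1591, 0.1224]
tool_rot: [0.781, 0.625, -0.001, -0.0]
ft_force: [0.6, 0.2, -1.5]
grip_width: 0.0233
```

Emit:
{"api": "send_rows", "payload": {
  "deltas": [
    {"grip":0,"translation":[0,0,0.003],"twist":[0,0,0]},
    {"grip":0,"translation":[0,0,0.006],"twist":[0,0,0]},
    {"grip":0,"translation":[0,0,0.009],"twist":[0,0,0]},
    {"grip":0,"translation":[0,0,0.011],"twist":[0,0,0]},
    {"grip":0,"translation":[0,0,0.012],"twist":[0,0,0]}
  ]
}}

```text
clock: 17.5
eef_pos: [0.642, 0.1584, 0.1133]
tool_rot: [0.781, 0.625, 0.0, 0.001]
ft_force: [-3.4, -2.4, 11.8]
grip_width: 0.0236
```

Run:
```python
from h import *
st()
```

```text
t 17.50 pos [0.642  0.1584 0.1133] grip 0.0236 F [-3.37 -2.45 11.81]
R cols x,y,z: [[0.219, 0.976, -0.001], [0.976, -0.219, 0.002], [0.002, -0.001, -1.0]] q [ 0.24  0.63  0.29  1.23 -0.    2.03]
```

Emit:
{"api": "send_rows", "payload": {
  "deltas": [
    {"grip":0,"translation":[0,0,0.002],"twist":[0,0,0]},
    {"grip":0,"translation":[-0.001,0,0.003],"twist":[0,0,0]},
    {"grip":0,"translation":[-0.001,0,0.003],"twist":[0,0,0]}
  ]
}}

```text
clock: 17.88
eef_pos: [0.6422, 0.1574, 0.1128]
tool_rot: [0.781, 0.625, 0.001, 0.002]
ft_force: [-2.4, -1.7, 9.3]
grip_width: 0.0234
```

Emit:
{"api": "send_rows", "payload": {
  "deltas": [
    {"grip":0,"translation":[0.003,0,0.002],"twist":[0,0,0]},
    {"grip":0,"translation":[0.003,0,0.002],"twist":[0,0,0]},
    {"grip":0,"translation":[-0.003,0,0.002],"twist":[0,0,0]},
    {"grip":0,"translation":[-0.003,0,0.002],"twist":[0,0,0]}
  ]
}}

```text
clock: 18.38
eef_pos: [0.642, 0.1559, 0.1123]
tool_rot: [0.781, 0.625, 0.003, 0.001]
ft_force: [-2.5, 2.9, 6.4]
grip_width: 0.0236
```

Emit:
{"api": "send_rows", "payload": {
  "deltas": [
    {"grip":0,"translation":[0.002,0.003,0.002],"twist":[0,0,0]},
    {"grip":0,"translation":[0.002,0.003,0.002],"twist":[0,0,0]},
    {"grip":0,"translation":[0.002,-0.003,0.002],"twist":[0,0,0]},
    {"grip":0,"translation":[0.002,-0.003,0.002],"twist":[0,0,0]}
  ]
}}

```text
clock: 18.88
eef_pos: [0.6412, 0.1572, 0.1123]
tool_rot: [0.781, 0.625, 0.004, 0.003]
ft_force: [-0.3, -4.0, 7.4]
grip_width: 0.0232
```

Run:
```python
from h import *
c=grab("side"); crop(c,200,150,110,110,6,"s19");
st()
```

```text
t 18.93 pos [0.6412 0.1571 0.1123] grip 0.0238 F [-0.55 -3.33  7.54]
R cols x,y,z: [[0.22, 0.975, 0.002], [0.975, -0.22, 0.011], [0.011, 0.0, -1.0]] q [ 0.24  0.62  0.27  1.21 -0.    2.03]
```

View pics/s19.png

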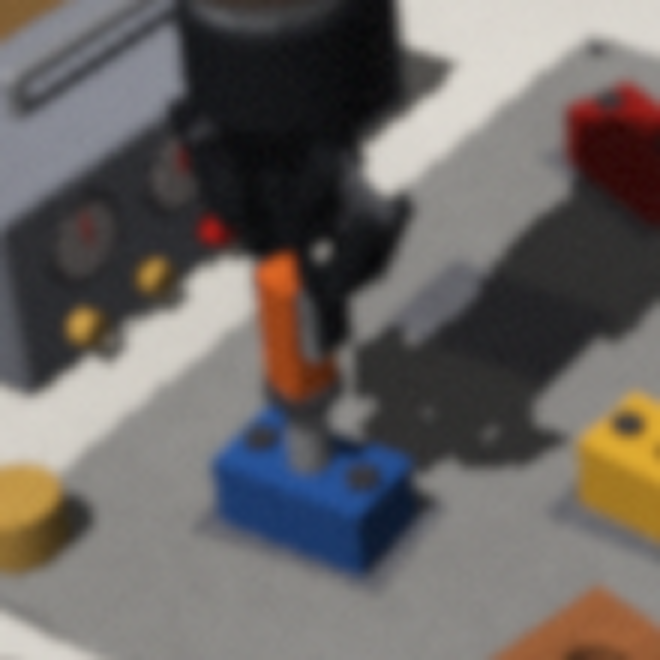

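Emit:
{"api": "send_rows", "payload": {
  "deltas": [
    {"grip":0,"translation":[0,0,-0.015],"twist":[0,0,0]},
    {"grip":0,"translation":[0,0,-0.04],"twist":[0,0,0]},
    {"grip":0,"translation":[-0.03,-0.01,-0.06],"twist":[0.6,0,0]},
    {"grip":0,"translation":[-0.08,-0.03,-0.06],"twist":[0.6,0,0]},
    {"grip":0,"translation":[-0.13,-0.05,-0.06],"twist":[0.6,0,0]}
  ]
}}

```text
clock: 19.55
eef_pos: [0.5627, 0.0405, 0.1718]
tool_rot: [0.781, 0.625, 0.001, -0.0]
ft_force: [1.1, -0.9, -1.1]
grip_width: 0.0234
```

Run:
```python
from h import *
move([.485,-.0655,.15],np.radians(77))
```

```text
t 19.55 pos [0.5627 0.0405 0.1718] grip 0.0234 F [ 1.08 -0.86 -1.08]
R cols x,y,z: [[0.219, 0.976, 0.002], [0.976, -0.219, 0.001], [0.002, 0.002, -1.0]] q [0.07 0.4  0.07 1.24 0.   1.86]
delta mm [-120.5  -52.6   21.4] twist [ 0.1 -0.1  0.4]
```

Emit:
{"api": "send_rows", "payload": {
  "deltas": [
    {"grip":0,"translation":[-0.045,-0.02,0],"twist":[0,0,0]},
    {"grip":0,"translation":[-0.09,-0.04,0],"twist":[0,0,0]},
    {"grip":0,"translation":[-0.1205,-0.0525,0.01],"twist":[0,0,0]},
    {"grip":0,"translation":[-0.1205,-0.0525,0.021],"twist":[0,0,0]},
    {"grip":0,"translation":[-0.1205,-0.0525,0.021],"twist":[0,0,0]}
  ]
}}

```text
clock: 20.18
eef_pos: [0.4849, -0.0652, 0.1498]
tool_rot: [0.781, 0.625, 0.001, -0.001]
ft_force: [0.7, -0.9, -1.8]
grip_width: 0.0229
```

Run:
```python
from h import *
c=grab("side"); crop(c,280,140,110,100,6,"s20");
move([.485,-.0655,.123],np.radians(77))
```

```text
t 20.23 pos [ 0.4855 -0.0649  0.1503] grip 0.0236 F [ 0.02 -0.4  -1.97]
R cols x,y,z: [[0.218, 0.976, 0.003], [0.976, -0.218, 0.001], [0.001, 0.002, -1.0]] q [-0.13  0.27 -0.17  1.13  0.    1.66]
delta mm [-0.8 -0.4 27.3] twist [ 0.  -0.1  0.4]
```

View pics/s20.png

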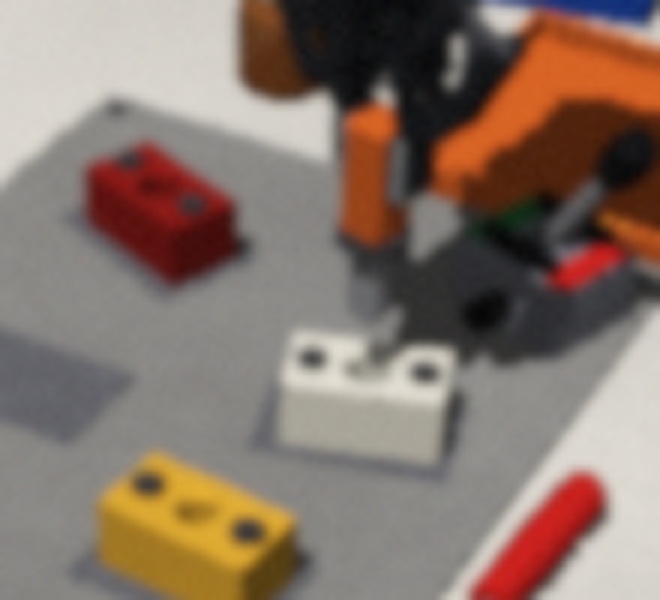

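Emit:
{"api": "send_rows", "payload": {
  "deltas": [
    {"grip":0,"translation":[-0.001,0,0.01],"twist":[0,0,0]},
    {"grip":0,"translation":[-0.001,0,0.02],"twist":[0,0,0]},
    {"grip":0,"translation":[-0.001,0,0.027],"twist":[0,0,0]},
    {"grip":0,"translation":[-0.001,0,0.027],"twist":[0,0,0]}
  ]
}}

```text
clock: 20.72
eef_pos: [0.4847, -0.0656, 0.1223]
tool_rot: [0.78, 0.625, 0.0, -0.001]
ft_force: [-1.3, -0.3, -2.5]
grip_width: 0.0235
```

Emit:
{"api": "send_rows", "payload": {
  "deltas": [
    {"grip":0,"translation":[0,0,0.003],"twist":[0,0,0]},
    {"grip":0,"translation":[0,0,0.006],"twist":[0,0,0]},
    {"grip":0,"translation":[0,0,0.009],"twist":[0,0,0]},
    {"grip":0,"translation":[0,0,0.011],"twist":[0,0,0]},
    {"grip":0,"translation":[0,0,0.012],"twist":[0,0,0]}
  ]
}}

```text
clock: 21.35
eef_pos: [0.4851, -0.0661, 0.1105]
tool_rot: [0.78, 0.625, 0.0, -0.0]
ft_force: [-0.1, -1.7, -0.7]
grip_width: 0.0232
```

Run:
```python
from h import *
st()
```

```text
t 21.35 pos [ 0.4851 -0.0661  0.1105] grip 0.0232 F [-0.07 -1.72 -0.67]
R cols x,y,z: [[0.218, 0.976, 0.001], [0.976, -0.218, -0.0], [0.0, 0.001, -1.0]] q [-0.14  0.31 -0.23  1.03  0.    1.65]
```

Going in freely; sink it.

Emit:
{"api": "send_rows", "payload": {
  "deltas": [
    {"grip":0,"translation":[0,0,0.004],"twist":[0,0,0]},
    {"grip":0,"translation":[0,0,0.008],"twist":[0,0,0]},
    {"grip":0,"translation":[0,0,0.012],"twist":[0,0,0]},
    {"grip":0,"translation":[0,0,0.016],"twist":[0,0,0]},
    {"grip":0,"translation":[0,0,0.019],"twist":[0,0,0]}
  ]
}}

```text
clock: 21.98
eef_pos: [0.485, -0.0663, 0.0912]
tool_rot: [0.78, 0.625, 0.0, -0.0]
ft_force: [0.1, -3.2, 0.2]
grip_width: 0.0234
```

Run:
```python
from h import *
c=grab("side"); crop(c,280,140,110,100,6,"s21");
st()
```

```text
t 22.02 pos [ 0.4849 -0.0662  0.0909] grip 0.0233 F [ 0.42 -2.99 -2.65]
R cols x,y,z: [[0.218, 0.976, 0.001], [0.976, -0.218, -0.001], [-0.0, 0.001, -1.0]] q [-0.14  0.33 -0.26  0.98  0.    1.65]
```

View pics/s21.png

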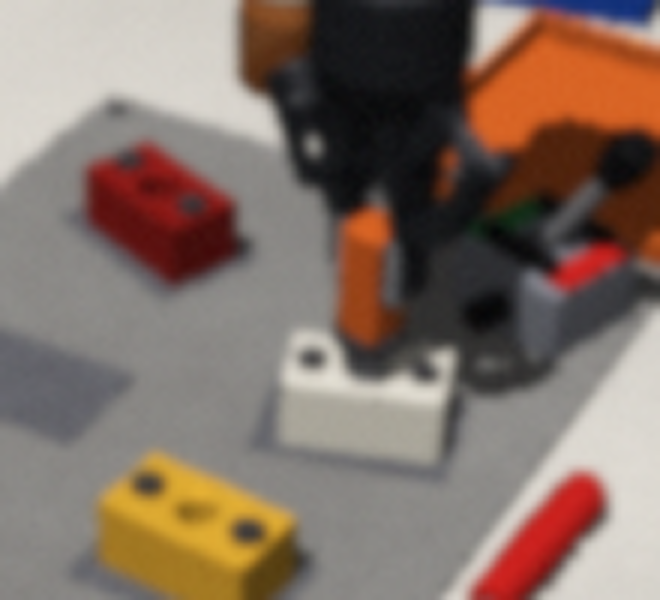

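Emit:
{"api": "send_rows", "payload": {
  "deltas": [
    {"grip":0,"translation":[0,0,-0.02],"twist":[0,0,0]},
    {"grip":0,"translation":[0,0,-0.05],"twist":[0,0,0]},
    {"grip":0,"translation":[0,0,-0.08],"twist":[0,0,0]},
    {"grip":0,"translation":[0.04,-0.01,-0.095],"twist":[0,0,0]},
    {"grip":0,"translation":[0.09,-0.025,-0.095],"twist":[0,0,0]}
  ]
}}

```text
clock: 22.65
eef_pos: [0.4813, 0.0281, 0.1874]
tool_rot: [0.781, 0.624, 0.002, -0.0]
ft_force: [0.4, -0.0, -1.1]
grip_width: 0.0234
```

Run:
```python
from h import *
move([.4577,.2068,.19],np.radians(77))
```

```text
t 22.65 pos [0.4813 0.0281 0.1874] grip 0.0234 F [ 0.35 -0.   -1.14]
R cols x,y,z: [[0.221, 0.975, 0.004], [0.975, -0.221, 0.002], [0.003, 0.003, -1.0]] q [ 0.06  0.23 -0.13  1.21  0.    1.85]
delta mm [169.  -62.5  -2. ] twist [ 0.1 -0.2  0.2]
```

Emit:
{"api": "send_rows", "payload": {
  "deltas": [
    {"grip":0,"translation":[0.055,-0.02,0],"twist":[0,0,0]},
    {"grip":0,"translation":[0.11,-0.04,0],"twist":[0,0,0]},
    {"grip":0,"translation":[0.15,-0.055,0.0],"twist":[0,0,0]},
    {"grip":0,"translation":[0.169,-0.0625,0.01],"twist":[0,0,0]},
    {"grip":0,"translation":[0.169,-0.0625,0.03],"twist":[0,0,0]}
  ]
}}

```text
clock: 23.28
eef_pos: [0.4575, 0.2099, 0.158]
tool_rot: [0.78, 0.626, 0.003, -0.001]
ft_force: [0.1, -0.3, -1.9]
grip_width: 0.0233
```

Run:
```python
from h import *
c=grab("side"); crop(c,250,190,90,110,6,"s22");
move([.4577,.2068,.135],np.radians(77))
```

```text
t 23.32 pos [0.4555 0.2081 0.1547] grip 0.0235 F [-1.26 -1.03 -3.02]
R cols x,y,z: [[0.218, 0.976, 0.003], [0.976, -0.218, -0.003], [-0.002, 0.003, -1.0]] q [ 0.43  0.29 -0.13  1.15  0.    2.22]
delta mm [-0.9  2.5 19.7] twist [-0.2 -0.2  0.4]
```

View pics/s22.png

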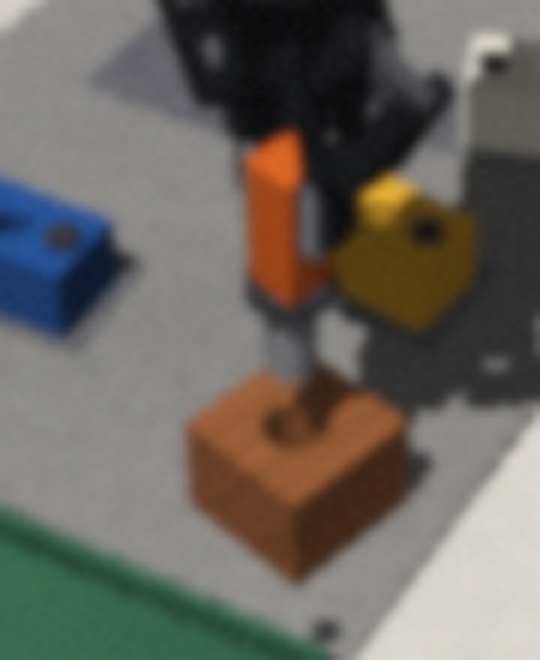

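Run:
```python
from h import *
c=grab("side");o=bot.get_obs();print(o["eef_pos"])
f=lambda p:(np.array(p)+.5)/6-.5+np.array((250,190))
n=onplane(c,[f((290,377))],o["eef_pos"][2]-.072);b=onplane(c,[f((295,424))],.053)
print(n,b,b-n)
```

```text
[0.45530656 0.20733133 0.15552422]
[[0.45947412 0.21459245 0.08352422]] [[0.46031389 0.21041171 0.053     ]] [[ 0.00083977 -0.00418074 -0.03052422]]
```

Emit:
{"api": "send_rows", "payload": {
  "deltas": [
    {"grip":0,"translation":[-0.0015,0.002,0.005],"twist":[0,0,0]},
    {"grip":0,"translation":[-0.0015,0.002,0.015],"twist":[0,0,0]},
    {"grip":0,"translation":[-0.0015,0.002,0.025],"twist":[0,0,0]},
    {"grip":0,"translation":[-0.0015,0.002,0.028],"twist":[0,0,0]},
    {"grip":0,"translation":[-0.0015,0.002,0.028],"twist":[0,0,0]}
  ]
}}

```text
clock: 24.0
eef_pos: [0.4567, 0.2053, 0.1273]
tool_rot: [0.781, 0.625, -0.001, -0.002]
ft_force: [0.8, -0.4, -2.1]
grip_width: 0.0233
```

Run:
```python
from h import *
move([.457,.2060,.108],np.radians(77))
```

```text
t 24.00 pos [0.4567 0.2053 0.1273] grip 0.0233 F [ 0.8  -0.39 -2.08]
R cols x,y,z: [[0.219, 0.976, 0.002], [0.976, -0.219, -0.004], [-0.003, 0.002, -1.0]] q [ 0.42  0.31 -0.18  1.08  0.    2.21]
delta mm [ 0.7  0.2 19.3] twist [-0.2 -0.1  0.3]
```

Emit:
{"api": "send_rows", "payload": {
  "deltas": [
    {"grip":0,"translation":[0.0005,0.0005,0.004],"twist":[-0.2,0,0]},
    {"grip":0,"translation":[0.0005,0.0005,0.008],"twist":[-0.2,0,0]},
    {"grip":0,"translation":[0.0005,0.0005,0.012],"twist":[-0.2,0,0]},
    {"grip":0,"translation":[0.0005,0.0005,0.016],"twist":[-0.2,0,0]},
    {"grip":0,"translation":[0.0005,0.0005,0.019],"twist":[-0.2,0,0]}
  ]
}}

```text
clock: 24.62
eef_pos: [0.4571, 0.2057, 0.1079]
tool_rot: [0.781, 0.625, 0.0, -0.001]
ft_force: [-0.6, -0.6, -2.4]
grip_width: 0.0234
```

Inside freely (nose ~.036). Continue.

Emit:
{"api": "send_rows", "payload": {
  "deltas": [
    {"grip":0,"translation":[0,0,0.006],"twist":[0,0,0]},
    {"grip":0,"translation":[0,0,0.012],"twist":[0,0,0]},
    {"grip":0,"translation":[0,0,0.018],"twist":[0,0,0]},
    {"grip":0,"translation":[0,0,0.023],"twist":[0,0,0]},
    {"grip":0,"translation":[0,0,0.027],"twist":[0,0,0]}
  ]
}}

```text
clock: 25.25
eef_pos: [0.4571, 0.2059, 0.0813]
tool_rot: [0.781, 0.625, 0.001, -0.001]
ft_force: [-8.1, -3.5, 27.3]
grip_width: 0.0238
```

Emit:
{"api": "send_rows", "payload": {
  "deltas": [
    {"grip":0.2,"translation":[0,0,-0.002],"twist":[0,0,0]},
    {"grip":0.4,"translation":[0,0,-0.002],"twist":[0,0,0]},
    {"grip":0.6,"translation":[0,0,-0.002],"twist":[0,0,0]},
    {"grip":0.6,"translation":[0,0,-0.002],"twist":[0,0,0]}
  ]
}}

```text
clock: 25.75
eef_pos: [0.4573, 0.206, 0.0834]
tool_rot: [0.781, 0.625, 0.001, -0.001]
ft_force: [0.0, -0.1, 0.1]
grip_width: 0.0513
```

Emit:
{"api": "send_rows", "payload": {
  "deltas": [
    {"grip":0.6,"translation":[0,0,-0.02],"twist":[0,0,0]},
    {"grip":0.6,"translation":[0,0,-0.05],"twist":[0,0,0]},
    {"grip":0.6,"translation":[0,0,-0.09],"twist":[0,0,0]},
    {"grip":0.6,"translation":[0,0.02,-0.12],"twist":[0,0,-10]},
    {"grip":0.6,"translation":[0,0.05,-0.12],"twist":[0,0,-20]}
  ]
}}

```text
clock: 26.38
eef_pos: [0.508, 0.1956, 0.207]
tool_rot: [0.658, 0.753, 0.004, 0.001]
ft_force: [0.5, 0.7, -0.7]
grip_width: 0.0513
```

Run:
```python
from h import *
c=grab("side"); crop(c,180,120,200,150,4,"s23");
move([.503,.068,.2],np.radians(174))
```

```text
t 26.43 pos [0.5112 0.1944 0.2052] grip 0.0509 F [4.78 0.21 0.49]
R cols x,y,z: [[-0.136, 0.991, 0.002], [0.991, 0.136, 0.008], [0.008, 0.003, -1.0]] q [0.36 0.34 0.07 1.29 0.   1.8 ]
delta mm [-124.1  -25.4    4.7] twist [  0.5   0.2 -76.2]
```

View pics/s23.png

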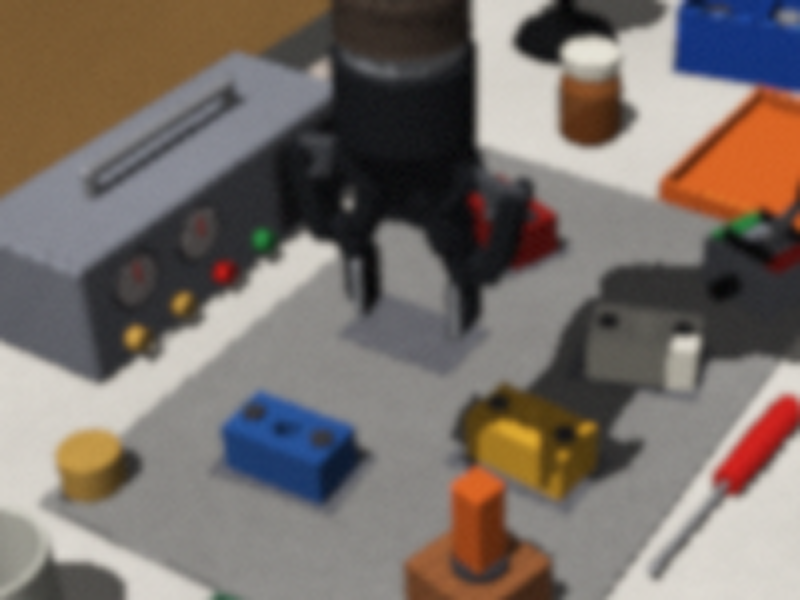

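Emit:
{"api": "send_rows", "payload": {
  "deltas": [
    {"grip":0.8,"translation":[-0.04,-0.008,0],"twist":[0,0,-10.5]},
    {"grip":0.8,"translation":[-0.08,-0.016,0],"twist":[0,0,-21]},
    {"grip":0.8,"translation":[-0.12,-0.025,0.0],"twist":[0,0,-31.5]},
    {"grip":0.8,"translation":[-0.125,-0.0255,0.0],"twist":[0,0,-42]},
    {"grip":0.8,"translation":[-0.125,-0.0255,0.0],"twist":[0,0,-52.5]}
  ]
}}

```text
clock: 27.05
eef_pos: [0.5027, 0.0661, 0.2045]
tool_rot: [0.254, 0.967, 0.002, 0.003]
ft_force: [0.4, 0.3, 0.4]
grip_width: 0.0682
```

Run:
```python
from h import *
c=grab("top"); s=grab("side")
cv2.imwrite("pics/s24.png",s["color"]);cv2.imwrite("pics/t24.png",c["color"])
f=lambda p:(np.array(p)+.5)/4-.5+np.array((155,115))
P=onplane(c,[f(p) for p in[(28,246),(288,241),(285,498),(22,502)]],.022);print(P.round(4),P.mean(0))
move([.503,.067,.12],np.radians(174.5))
```

```text
[[0.5899 0.4837 0.022 ]
 [0.5973 0.283  0.022 ]
 [0.3987 0.2753 0.022 ]
 [0.3924 0.4738 0.022 ]] [0.49458403 0.37896898 0.022     ]
t 27.15 pos [0.5027 0.0668 0.2045] grip 0.0682 F [ 0.89 -0.18 -0.77]
R cols x,y,z: [[-0.868, 0.496, -0.005], [0.496, 0.868, 0.006], [0.007, 0.003, -1.0]] q [ 0.13  0.26 -0.04  1.26  0.    0.65]
delta mm [ 0.3 -0.2 84.5] twist [  0.3   0.3 -24.2]
```

View pics/t24.png

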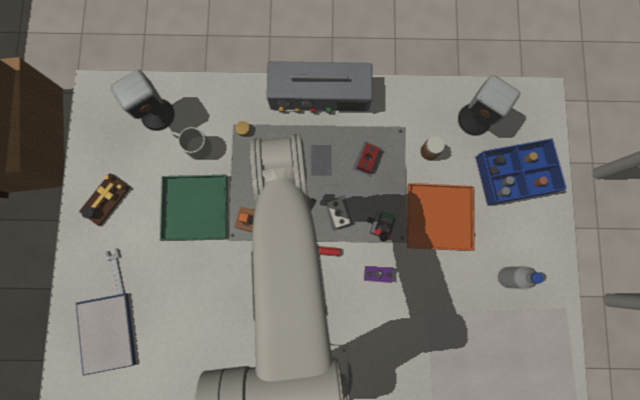

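Emit:
{"api": "send_rows", "payload": {
  "deltas": [
    {"grip":0.8,"translation":[0,0,0.03],"twist":[0,0,-10]},
    {"grip":0.8,"translation":[0,0,0.06],"twist":[0,0,-20]},
    {"grip":0.8,"translation":[0,0,0.09],"twist":[0.3,0.3,-24.2]},
    {"grip":0.8,"translation":[0,0,0.12],"twist":[0.3,0.3,-24.2]},
    {"grip":0.8,"translation":[0,0,0.125],"twist":[0.3,0.3,-24.2]}
  ]
}}

```text
clock: 27.78
eef_pos: [0.5016, 0.0671, 0.0774]
tool_rot: [0.05, 0.999, -0.001, -0.002]
ft_force: [-0.4, 0.9, 0.8]
grip_width: 0.0682
```

Run:
```python
from h import *
s=grab("side");crop(s,260,170,90,90,7,"s25")
move([.503,.067,.011],np.radians(174.5))
```

```text
t 27.82 pos [0.5024 0.0672 0.0781] grip 0.0682 F [ 0.42  0.78 -0.24]
R cols x,y,z: [[-0.995, 0.099, 0.003], [0.099, 0.995, -0.001], [-0.003, -0.001, -1.0]] q [ 0.13  0.38 -0.23  0.97 -0.    0.23]
delta mm [-0.8 -0.  67.1] twist [-0.1 -0.2 -0.2]
```

View pics/s25.png

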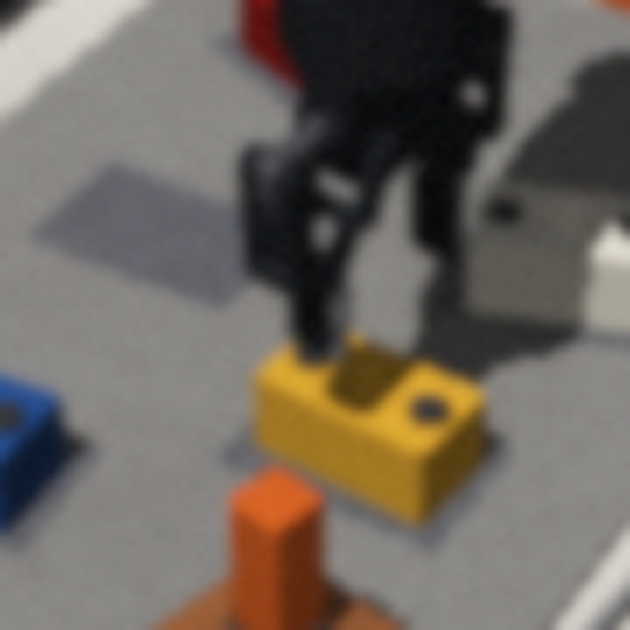

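Emit:
{"api": "send_rows", "payload": {
  "deltas": [
    {"grip":0.8,"translation":[-0.001,0,0.025],"twist":[0,0,0]},
    {"grip":0.8,"translation":[-0.001,0,0.045],"twist":[0,0,0]},
    {"grip":0.8,"translation":[-0.001,0,0.06],"twist":[0,0,0]},
    {"grip":0.8,"translation":[-0.001,0,0.066],"twist":[0,0,0]},
    {"grip":0.8,"translation":[-0.001,0,0.066],"twist":[0,0,0]}
  ]
}}

```text
clock: 28.45
eef_pos: [0.5034, 0.0671, 0.0124]
tool_rot: [0.049, 0.999, -0.0, -0.001]
ft_force: [0.7, -0.3, -0.3]
grip_width: 0.0685
```

Emit:
{"api": "send_rows", "payload": {
  "deltas": [
    {"grip":0,"translation":[0,0,0],"twist":[0,0,0]},
    {"grip":0,"translation":[0,0,0],"twist":[0,0,0]},
    {"grip":0,"translation":[0,0,0],"twist":[0,0,0]},
    {"grip":0,"translation":[0,0,-0.005],"twist":[0,0,0]},
    {"grip":0,"translation":[0,0,-0.015],"twist":[0,0,0]}
  ]
}}

```text
clock: 29.08
eef_pos: [0.5021, 0.0668, 0.0268]
tool_rot: [0.05, 0.999, -0.001, -0.003]
ft_force: [0.6, 0.3, -3.1]
grip_width: 0.0429
```

Emit:
{"api": "send_rows", "payload": {
  "deltas": [
    {"grip":0,"translation":[0,0,-0.05],"twist":[0,0,0]},
    {"grip":0,"translation":[0,0,-0.1],"twist":[0,0,0]},
    {"grip":0,"translation":[0,-0.02,-0.155],"twist":[0,0,0]},
    {"grip":0,"translation":[0,-0.07,-0.19],"twist":[0,0,0]},
    {"grip":0,"translation":[0,-0.125,-0.195],"twist":[0,0,0]}
  ]
}}

```text
clock: 29.7
eef_pos: [0.4923, -0.0584, 0.2257]
tool_rot: [0.049, 0.999, -0.001, 0.001]
ft_force: [0.6, -0.3, -4.2]
grip_width: 0.0431
```

Run:
```python
from h import *
s=grab("side");crop(s,220,70,180,150,4,"s26")
move([.478,-.414,.22],np.radians(178))
```

```text
t 29.75 pos [ 0.4905 -0.0653  0.2249] grip 0.0428 F [-1.28 -4.07 -3.24]
R cols x,y,z: [[-0.995, 0.105, 0.001], [0.105, 0.994, -0.009], [-0.002, -0.009, -1.0]] q [-0.13  0.23 -0.02  1.32 -0.01 -0.02]
delta mm [ -24.  -348.     8.1] twist [-0.5 -0.1 -4. ]
```

View pics/s26.png

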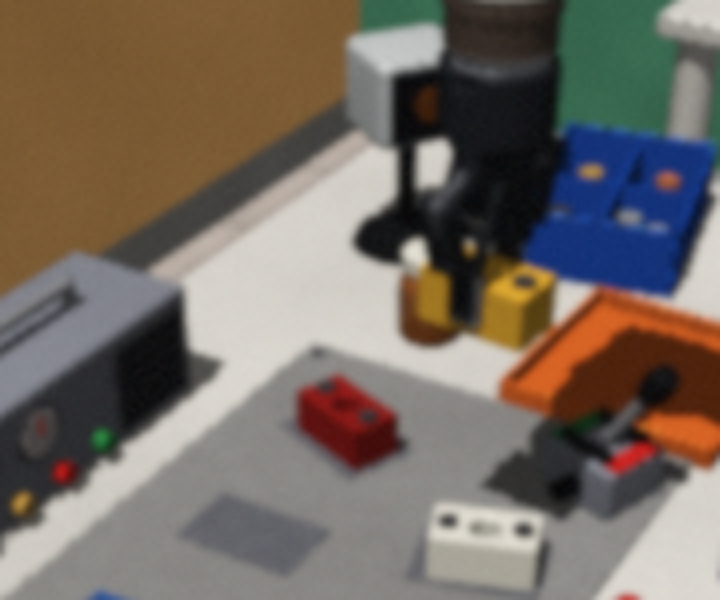

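Emit:
{"api": "send_rows", "payload": {
  "deltas": [
    {"grip":0,"translation":[-0.004,-0.058,0],"twist":[0,0,-1]},
    {"grip":0,"translation":[-0.008,-0.116,0],"twist":[0,0,-2]},
    {"grip":0,"translation":[-0.012,-0.174,0],"twist":[0,0,-3]},
    {"grip":0,"translation":[-0.016,-0.232,0],"twist":[0,0,-4]},
    {"grip":0,"translation":[-0.02,-0.29,0],"twist":[0,0,-4]}
  ]
}}

```text
clock: 30.38
eef_pos: [0.4793, -0.3572, 0.2273]
tool_rot: [0.018, 1.0, -0.004, -0.001]
ft_force: [1.2, -1.5, -3.9]
grip_width: 0.0433
```

Run:
```python
from h import *
move([.478,-.414,.1],np.radians(178))
```

```text
t 30.38 pos [ 0.4793 -0.3572  0.2273] grip 0.0433 F [ 1.18 -1.46 -3.92]
R cols x,y,z: [[-0.999, 0.035, 0.003], [0.035, 0.999, -0.008], [-0.003, -0.008, -1.0]] q [-0.64  0.44  0.28  1.41 -0.01 -0.6 ]
delta mm [ -1.  -55.7 127.7] twist [-0.5 -0.2 -0. ]
```

Emit:
{"api": "send_rows", "payload": {
  "deltas": [
    {"grip":0,"translation":[-0.001,-0.04,0.01],"twist":[-0.5,0,0]},
    {"grip":0,"translation":[-0.001,-0.0555,0.04],"twist":[-0.5,0,0]},
    {"grip":0,"translation":[-0.001,-0.0555,0.08],"twist":[-0.5,0,0]},
    {"grip":0,"translation":[-0.001,-0.0555,0.128],"twist":[-0.5,0,0]},
    {"grip":0,"translation":[-0.001,-0.0555,0.15],"twist":[-0.5,0,0]}
  ]
}}

```text
clock: 31.0
eef_pos: [0.4754, -0.4119, 0.0736]
tool_rot: [0.018, 1.0, 0.003, -0.004]
ft_force: [0.0, -0.3, -3.3]
grip_width: 0.0435
```

Run:
```python
from h import *
s=grab("side");crop(s,300,90,140,120,5,"s27")
move([.478,-.414,.014],np.radians(178))
```

```text
t 31.05 pos [ 0.4746 -0.4112  0.0712] grip 0.0432 F [-0.87  1.39 -4.72]
R cols x,y,z: [[-0.999, 0.036, 0.011], [0.036, 0.999, 0.007], [-0.011, 0.008, -1.0]] q [-0.71  0.61  0.14  1.11 -0.   -0.68]
delta mm [-4.2 -3.1 57.2] twist [ 0.4 -0.7 -0. ]
```

View pics/s27.png

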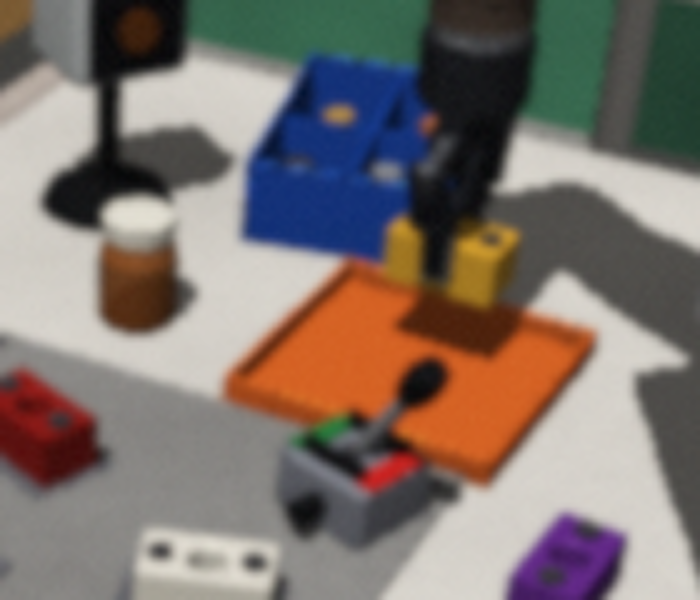

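Emit:
{"api": "send_rows", "payload": {
  "deltas": [
    {"grip":0,"translation":[-0.004,-0.003,0.02],"twist":[0.4,-0.7,0]},
    {"grip":0,"translation":[-0.004,-0.003,0.035],"twist":[0.4,-0.7,0]},
    {"grip":0,"translation":[-0.004,-0.003,0.048],"twist":[0.4,-0.7,0]},
    {"grip":0,"translation":[-0.004,-0.003,0.056],"twist":[0.4,-0.7,0]},
    {"grip":0,"translation":[-0.004,-0.003,0.057],"twist":[0.4,-0.7,0]}
  ]
}}

```text
clock: 31.68
eef_pos: [0.4779, -0.4138, 0.0141]
tool_rot: [0.018, 1.0, 0.0, 0.0]
ft_force: [0.7, -0.0, -1.9]
grip_width: 0.0426
```

Emit:
{"api": "send_rows", "payload": {
  "deltas": [
    {"grip":0,"translation":[0,0,0.001],"twist":[0,0,0]},
    {"grip":0.3,"translation":[0,0,0],"twist":[0,0,0]},
    {"grip":0.72,"translation":[0,0,0],"twist":[0,0,0]},
    {"grip":0.72,"translation":[0,0,0],"twist":[0,0,0]},
    {"grip":0.72,"translation":[0,0,0],"twist":[0,0,0]}
  ]
}}

```text
clock: 32.3
eef_pos: [0.4781, -0.4141, 0.0146]
tool_rot: [0.018, 1.0, -0.0, 0.001]
ft_force: [0.2, -0.4, 0.6]
grip_width: 0.0615
```

Emit:
{"api": "send_rows", "payload": {
  "deltas": [
    {"grip":0.72,"translation":[0,0,-0.02],"twist":[0,0,0]},
    {"grip":0.72,"translation":[0,0,-0.06],"twist":[0,0,0]},
    {"grip":0.8,"translation":[0,0,-0.12],"twist":[0,0,0]},
    {"grip":0.8,"translation":[0,0.02,-0.18],"twist":[0,0,0]},
    {"grip":0.8,"translation":[-0.02,0.07,-0.2],"twist":[0,0,0]}
  ]
}}

```text
clock: 32.92
eef_pos: [0.5013, -0.3473, 0.2199]
tool_rot: [0.02, 1.0, -0.003, 0.004]
ft_force: [1.1, -0.5, -0.6]
grip_width: 0.0682
```

Run:
```python
from h import *
s=grab("side","s28")
move([.6412,.1571,.22],np.radians(181))
```

```text
t 32.98 pos [ 0.505  -0.3399  0.2215] grip 0.0682 F [0.93 3.57 1.24]
R cols x,y,z: [[-0.999, 0.032, -0.012], [0.032, 0.999, -0.001], [0.012, -0.001, -1.0]] q [-0.6   0.46  0.29  1.39  0.01 -0.56]
delta mm [-120.3  501.1    2.5] twist [-0.1  0.7 -2.8]
```

View pics/s28.png

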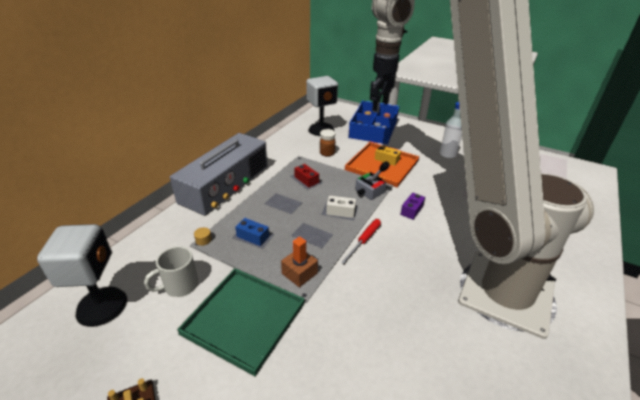

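Emit:
{"api": "send_rows", "payload": {
  "deltas": [
    {"grip":0.8,"translation":[-0.014,0.058,0],"twist":[0,0.7,0]},
    {"grip":0.8,"translation":[-0.028,0.116,0],"twist":[0,0.7,-1]},
    {"grip":0.8,"translation":[-0.042,0.174,0],"twist":[0,0.7,-2]},
    {"grip":0.8,"translation":[-0.056,0.232,0],"twist":[0,0.7,-3]},
    {"grip":0.8,"translation":[-0.07,0.29,0],"twist":[0,0.7,-3]}
  ]
}}

```text
clock: 33.6
eef_pos: [0.5844, -0.0504, 0.2221]
tool_rot: [-0.01, 1.0, -0.001, -0.0]
ft_force: [0.3, -1.2, 1.5]
grip_width: 0.0681
```

Run:
```python
from h import *
c=grab("top");crop(c,225,110,200,150,4,"t29")
move([.6412,.1571,.2],np.radians(181))
```

```text
t 33.65 pos [ 0.5861 -0.0427  0.2219] grip 0.0684 F [0.82 2.61 0.89]
R cols x,y,z: [[-1.0, -0.029, -0.001], [-0.029, 1.0, 0.004], [0.001, 0.004, -1.0]] q [-0.08  0.42  0.23  1.38  0.   -0.1 ]
delta mm [-60.9 198.   22.9] twist [0.3 0.1 0.7]
```

View pics/t29.png

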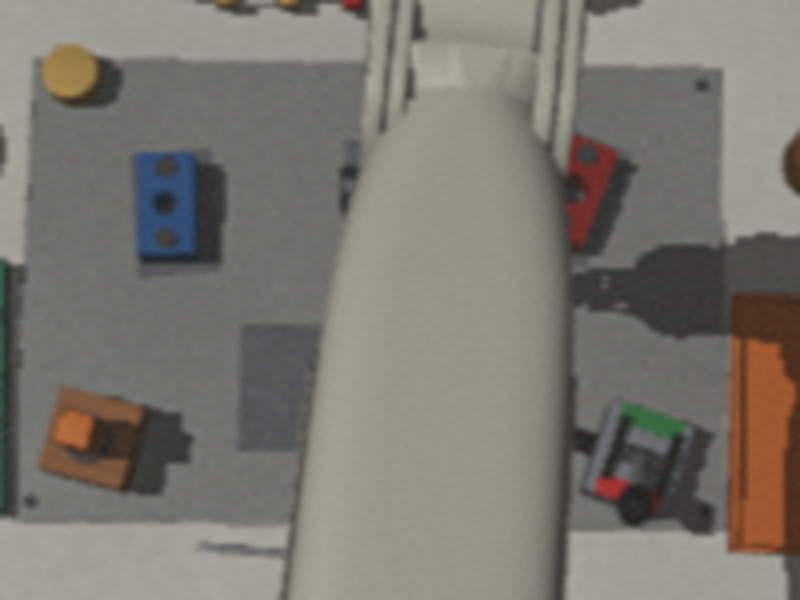

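Emit:
{"api": "send_rows", "payload": {
  "deltas": [
    {"grip":0.8,"translation":[-0.018,0.058,0],"twist":[0,0,0]},
    {"grip":0.8,"translation":[-0.036,0.116,0],"twist":[0,0,0]},
    {"grip":0.8,"translation":[-0.054,0.174,0.02],"twist":[0,0,0.5]},
    {"grip":0.8,"translation":[-0.061,0.198,0.07],"twist":[0,0,0.5]},
    {"grip":0.8,"translation":[-0.061,0.198,0.13],"twist":[0.3,0,0.5]}
  ]
}}

```text
clock: 34.28
eef_pos: [0.6429, 0.1609, 0.0923]
tool_rot: [-0.012, 1.0, 0.0, 0.003]
ft_force: [-0.3, -0.3, 0.1]
grip_width: 0.0679
```

Run:
```python
from h import *
s=grab("side");crop(s,200,150,100,100,6,"s30")
move([.6412,.1575,.012],np.radians(181))
```

```text
t 34.33 pos [0.6357 0.1579 0.0813] grip 0.0684 F [-3.34 -0.6  -6.47]
R cols x,y,z: [[-1.0, -0.023, 0.013], [-0.023, 1.0, -0.004], [-0.013, -0.005, -1.0]] q [ 0.24  0.65  0.24  1.18 -0.    0.22]
delta mm [-6.4 -0.3 69.2] twist [-0.2 -0.8  0.3]
```

View pics/s30.png

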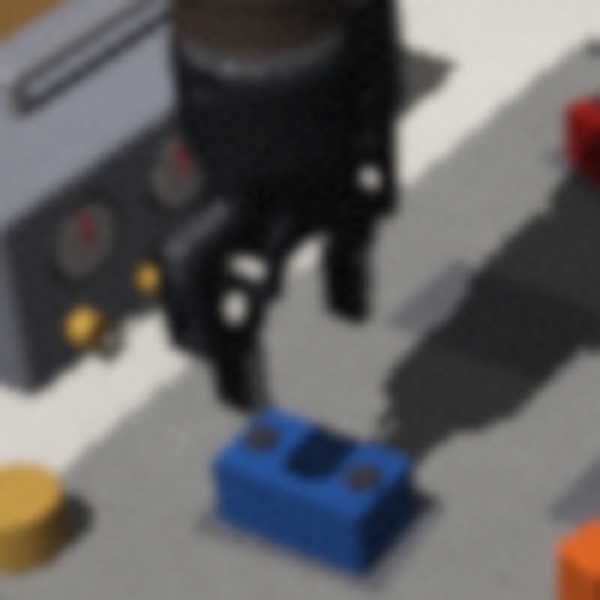

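Emit:
{"api": "send_rows", "payload": {
  "deltas": [
    {"grip":0.8,"translation":[-0.006,0,0.02],"twist":[0,-0.8,0]},
    {"grip":0.8,"translation":[-0.006,0,0.04],"twist":[0,-0.8,0]},
    {"grip":0.8,"translation":[-0.006,0,0.058],"twist":[0,-0.8,0]},
    {"grip":0.8,"translation":[-0.006,0,0.068],"twist":[0,-0.8,0]},
    {"grip":0.8,"translation":[-0.006,0,0.069],"twist":[0,-0.8,0]}
  ]
}}

```text
clock: 34.95
eef_pos: [0.6405, 0.1574, 0.0119]
tool_rot: [-0.012, 1.0, -0.002, -0.0]
ft_force: [-0.4, 1.0, -0.1]
grip_width: 0.0684
```

Emit:
{"api": "send_rows", "payload": {
  "deltas": [
    {"grip":0,"translation":[0,0,0],"twist":[0,0,0]},
    {"grip":0,"translation":[0,0,0],"twist":[0,0,0]},
    {"grip":0,"translation":[0,0,0],"twist":[0,0,0]},
    {"grip":0,"translation":[0,0,-0.005],"twist":[0,0,0]},
    {"grip":0,"translation":[0,0,-0.015],"twist":[0,0,0]}
  ]
}}

```text
clock: 35.58
eef_pos: [0.6389, 0.1569, 0.0256]
tool_rot: [-0.011, 1.0, -0.003, -0.002]
ft_force: [-0.4, 0.1, -4.3]
grip_width: 0.0431
```

Emit:
{"api": "send_rows", "payload": {
  "deltas": [
    {"grip":0,"translation":[0,0,-0.05],"twist":[0,0,0]},
    {"grip":0,"translation":[0,0,-0.1],"twist":[0,0,0]},
    {"grip":0,"translation":[0.01,-0.02,-0.155],"twist":[0,0,0]},
    {"grip":0,"translation":[0.025,-0.07,-0.19],"twist":[0,0,0]},
    {"grip":0,"translation":[0.045,-0.125,-0.195],"twist":[0,0,0]}
  ]
}}

```text
clock: 36.2
eef_pos: [0.599, 0.0314, 0.2255]
tool_rot: [-0.012, 1.0, -0.003, 0.002]
ft_force: [-0.5, -1.3, -4.2]
grip_width: 0.0435
```

Run:
```python
from h import *
move([.481,-.338,.22],np.radians(178))
```

```text
t 36.20 pos [0.599  0.0314 0.2255] grip 0.0435 F [-0.5  -1.25 -4.23]
R cols x,y,z: [[-1.0, -0.025, -0.003], [-0.025, 1.0, -0.006], [0.003, -0.006, -1.0]] q [ 0.06  0.44  0.28  1.4  -0.01  0.03]
delta mm [ 127.2 -366.3    7.3] twist [-0.3  0.2  3.4]
```

Emit:
{"api": "send_rows", "payload": {
  "deltas": [
    {"grip":0,"translation":[0.019,-0.055,0],"twist":[0,0,1]},
    {"grip":0,"translation":[0.038,-0.11,0],"twist":[0,0,2]},
    {"grip":0,"translation":[0.057,-0.165,0],"twist":[0,0,3]},
    {"grip":0,"translation":[0.076,-0.22,0],"twist":[0,0,3.4]},
    {"grip":0,"translation":[0.095,-0.275,0],"twist":[0,0,3.4]}
  ]
}}

```text
clock: 36.83
eef_pos: [0.5096, -0.2475, 0.227]
tool_rot: [0.017, 1.0, -0.003, 0.001]
ft_force: [0.4, -0.2, -3.6]
grip_width: 0.0435
```

Run:
```python
from h import *
move([.481,-.338,.1],np.radians(178))
```

```text
t 36.83 pos [ 0.5096 -0.2475  0.227 ] grip 0.0435 F [ 0.38 -0.25 -3.64]
R cols x,y,z: [[-0.999, 0.035, -0.003], [0.035, 0.999, -0.006], [0.003, -0.006, -1.0]] q [-0.45  0.37  0.18  1.37 -0.   -0.42]
delta mm [ 25.9 -90.7 127.5] twist [-0.3  0.2  0. ]
```

Emit:
{"api": "send_rows", "payload": {
  "deltas": [
    {"grip":0,"translation":[0.013,-0.045,0.0],"twist":[-0.3,0,0]},
    {"grip":0,"translation":[0.026,-0.09,0.01],"twist":[-0.3,0,0]},
    {"grip":0,"translation":[0.026,-0.0905,0.05],"twist":[-0.3,0,0]},
    {"grip":0,"translation":[0.026,-0.0905,0.1],"twist":[-0.3,0,0]},
    {"grip":0,"translation":[0.026,-0.0905,0.14],"twist":[-0.3,0,0]}
  ]
}}

```text
clock: 37.45
eef_pos: [0.4796, -0.3376, 0.0855]
tool_rot: [0.018, 1.0, 0.0, 0.0]
ft_force: [-0.1, -0.7, -4.3]
grip_width: 0.0433
```

Run:
```python
from h import *
s=grab("side");crop(s,300,90,140,120,5,"s31")
move([.481,-.338,.014],np.radians(178))
```

```text
t 37.50 pos [ 0.4766 -0.3353  0.0797] grip 0.0431 F [-0.59  1.36 -8.18]
R cols x,y,z: [[-0.999, 0.035, 0.007], [0.035, 0.999, 0.006], [-0.007, 0.006, -1.0]] q [-0.61  0.51 -0.    1.06  0.   -0.58]
delta mm [-4.9 -2.9 65.7] twist [ 0.3 -0.4 -0. ]
```

View pics/s31.png

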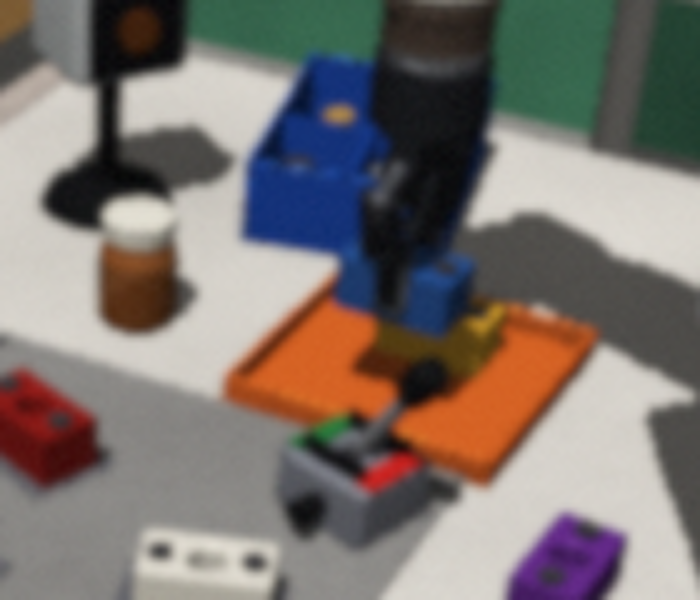

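Emit:
{"api": "send_rows", "payload": {
  "deltas": [
    {"grip":0,"translation":[-0.004,-0.002,0.02],"twist":[0.3,-0.4,0]},
    {"grip":0,"translation":[-0.004,-0.002,0.04],"twist":[0.3,-0.4,0]},
    {"grip":0,"translation":[-0.004,-0.002,0.056],"twist":[0.3,-0.4,0]},
    {"grip":0,"translation":[-0.004,-0.002,0.065],"twist":[0.3,-0.4,0]},
    {"grip":0,"translation":[-0.004,-0.002,0.066],"twist":[0.3,-0.4,0]}
  ]
}}

```text
clock: 38.12
eef_pos: [0.4803, -0.3373, 0.0139]
tool_rot: [0.018, 1.0, 0.0, 0.0]
ft_force: [-0.2, 0.5, -3.2]
grip_width: 0.0429
```

Emit:
{"api": "send_rows", "payload": {
  "deltas": [
    {"grip":0,"translation":[0,0,0.001],"twist":[0,0,0]},
    {"grip":0.3,"translation":[0,0,0],"twist":[0,0,0]},
    {"grip":0.68,"translation":[0,0,0],"twist":[0,0,0]},
    {"grip":0.68,"translation":[0,0,0],"twist":[0,0,0]},
    {"grip":0.68,"translation":[0,0,0],"twist":[0,0,0]}
  ]
}}

```text
clock: 38.75
eef_pos: [0.4807, -0.3375, 0.0145]
tool_rot: [0.018, 1.0, -0.0, 0.001]
ft_force: [0.1, 0.1, 0.5]
grip_width: 0.0581
```

Emit:
{"api": "send_rows", "payload": {
  "deltas": [
    {"grip":0.68,"translation":[0,0,-0.02],"twist":[0,0,0]},
    {"grip":0.68,"translation":[0,0,-0.06],"twist":[0,0,0]},
    {"grip":0.8,"translation":[0,0,-0.12],"twist":[0,0,5]},
    {"grip":0.8,"translation":[-0.02,0.01,-0.18],"twist":[0,0,10]},
    {"grip":0.8,"translation":[-0.05,0.05,-0.2],"twist":[0,0,15]}
  ]
}}

```text
clock: 39.38
eef_pos: [0.5339, -0.2917, 0.2199]
tool_rot: [0.152, 0.988, -0.002, 0.005]
ft_force: [0.6, 0.0, -0.4]
grip_width: 0.0684
```

Run:
```python
from h import *
s=grab("side");crop(s,270,110,160,120,5,"s32")
move([.659,-.1553,.15],np.radians(159))
```

```text
t 39.42 pos [ 0.5387 -0.2854  0.2212] grip 0.0681 F [3.11 1.93 2.85]
R cols x,y,z: [[-0.956, 0.294, -0.014], [0.294, 0.956, 0.002], [0.014, -0.002, -1.0]] q [-0.49  0.46  0.29  1.39  0.   -0.19]
delta mm [-75.8 159.5  72.7] twist [0.2 0.8 3.9]
```

View pics/s32.png

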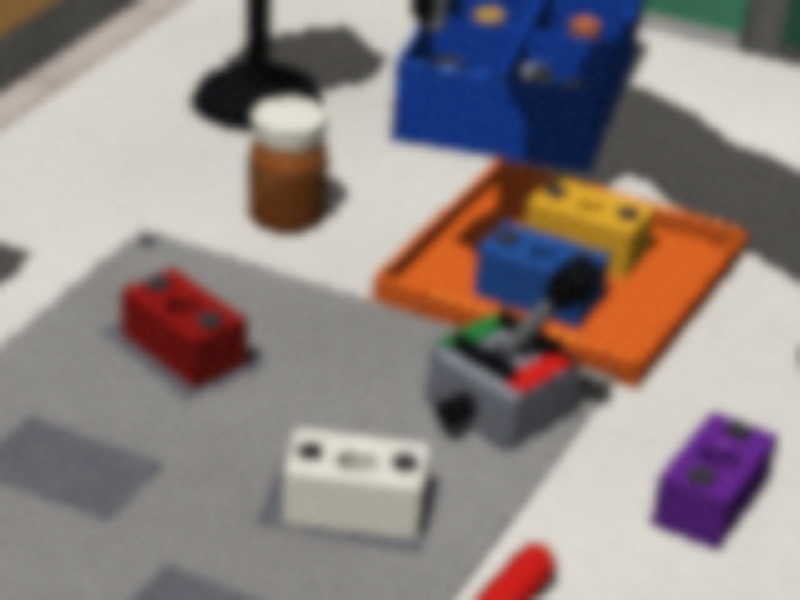

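Emit:
{"api": "send_rows", "payload": {
  "deltas": [
    {"grip":0.8,"translation":[-0.025,0.053,0],"twist":[0,0.8,2]},
    {"grip":0.8,"translation":[-0.05,0.106,0],"twist":[0,0.8,4]},
    {"grip":0.8,"translation":[-0.076,0.1595,0.02],"twist":[0,0.8,4]},
    {"grip":0.8,"translation":[-0.076,0.1595,0.07],"twist":[0,0.8,4]},
    {"grip":0.8,"translation":[-0.076,0.1595,0.12],"twist":[0,0.8,4]}
  ]
}}

```text
clock: 40.05
eef_pos: [0.6606, -0.1541, 0.1013]
tool_rot: [0.181, 0.983, 0.001, 0.001]
ft_force: [-0.7, -1.3, -0.5]
grip_width: 0.0684
```

Run:
```python
from h import *
s=grab("side");crop(s,260,110,100,100,6,"s33")
move([.659,-.1553,.012],np.radians(159))
```

```text
t 40.10 pos [ 0.6553 -0.1534  0.0924] grip 0.0684 F [-3.25  0.77 -5.22]
R cols x,y,z: [[-0.934, 0.358, 0.014], [0.358, 0.934, 0.001], [-0.012, 0.006, -1.0]] q [-0.23  0.68  0.32  1.23  0.    0.13]
delta mm [-5.3 -0.5 80.3] twist [ 0.1 -0.8  0. ]
```

View pics/s33.png

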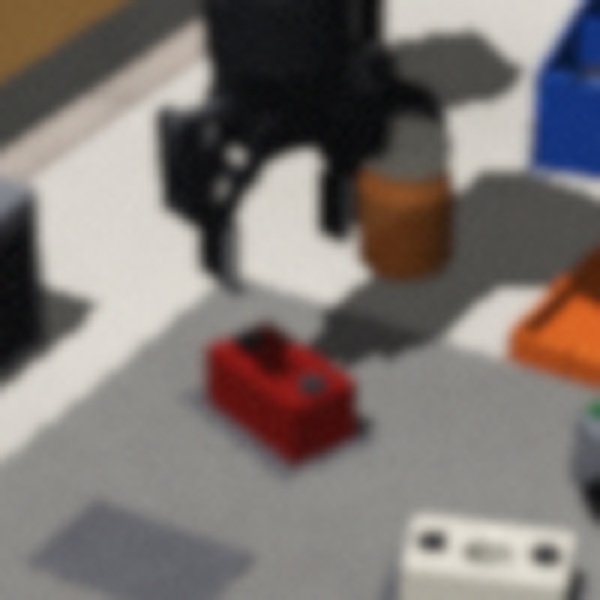

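Emit:
{"api": "send_rows", "payload": {
  "deltas": [
    {"grip":0.8,"translation":[-0.005,0,0.025],"twist":[0,-0.8,0]},
    {"grip":0.8,"translation":[-0.005,0,0.05],"twist":[0,-0.8,0]},
    {"grip":0.8,"translation":[-0.005,0,0.068],"twist":[0,-0.8,0]},
    {"grip":0.8,"translation":[-0.005,0,0.08],"twist":[0,-0.8,0]},
    {"grip":0.8,"translation":[-0.005,0,0.08],"twist":[0,-0.8,0]}
  ]
}}

```text
clock: 40.72
eef_pos: [0.6585, -0.1547, 0.0118]
tool_rot: [0.182, 0.983, 0.001, -0.0]
ft_force: [0.2, -0.3, 0.0]
grip_width: 0.0682
```

Emit:
{"api": "send_rows", "payload": {
  "deltas": [
    {"grip":0,"translation":[0,0,0],"twist":[0,0,0]},
    {"grip":0,"translation":[0,0,0],"twist":[0,0,0]},
    {"grip":0,"translation":[0,0,0],"twist":[0,0,0]},
    {"grip":0,"translation":[0,0,-0.005],"twist":[0,0,0]},
    {"grip":0,"translation":[0,0,-0.015],"twist":[0,0,0]}
  ]
}}

```text
clock: 41.35
eef_pos: [0.6569, -0.1545, 0.0256]
tool_rot: [0.182, 0.983, 0.001, -0.002]
ft_force: [0.1, -0.0, -3.9]
grip_width: 0.043
```

Emit:
{"api": "send_rows", "payload": {
  "deltas": [
    {"grip":0,"translation":[0,0,-0.05],"twist":[0,0,0]},
    {"grip":0,"translation":[0,0,-0.1],"twist":[0,0,0]},
    {"grip":0,"translation":[0.01,0.02,-0.15],"twist":[0,0,-5]},
    {"grip":0,"translation":[0.025,0.07,-0.19],"twist":[0,0,-10]},
    {"grip":0,"translation":[0.04,0.125,-0.195],"twist":[0,0,-15]}
  ]
}}

```text
clock: 41.98
eef_pos: [0.6668, -0.024, 0.2255]
tool_rot: [0.052, 0.999, 0.001, 0.001]
ft_force: [1.3, 0.0, -3.7]
grip_width: 0.0427
```

Run:
```python
from h import *
move([.493,.417,.22],np.radians(182))
```

```text
t 41.98 pos [ 0.6668 -0.024   0.2255] grip 0.0427 F [ 1.28  0.04 -3.69]
R cols x,y,z: [[-0.995, 0.104, -0.003], [0.104, 0.995, 0.002], [0.003, 0.001, -1.0]] q [-0.04  0.59  0.52  1.5   0.    0.07]
delta mm [218.7 420.5   5.6] twist [ 0.1  0.2 -8. ]
```

Emit:
{"api": "send_rows", "payload": {
  "deltas": [
    {"grip":0,"translation":[0.026,0.05,0],"twist":[0,0,-2]},
    {"grip":0,"translation":[0.052,0.1,0],"twist":[0,0,-4]},
    {"grip":0,"translation":[0.078,0.15,0],"twist":[0,0,-6]},
    {"grip":0,"translation":[0.104,0.2,0],"twist":[0,0,-8]},
    {"grip":0,"translation":[0.13,0.25,0],"twist":[0,0,-8]}
  ]
}}

```text
clock: 42.6
eef_pos: [0.5623, 0.2395, 0.2256]
tool_rot: [-0.018, 1.0, 0.0, 0.001]
ft_force: [0.5, 0.1, -4.5]
grip_width: 0.0435
```

Run:
```python
from h import *
move([.493,.417,.2],np.radians(182))
```

```text
t 42.60 pos [0.5623 0.2395 0.2256] grip 0.0435 F [ 0.54  0.06 -4.46]
R cols x,y,z: [[-0.999, -0.035, -0.002], [-0.035, 0.999, 0.001], [0.002, 0.001, -1.0]] q [ 0.4   0.47  0.32  1.42 -0.    0.37]
delta mm [ 63.  179.8  25.6] twist [0.  0.1 0. ]
```

Emit:
{"api": "send_rows", "payload": {
  "deltas": [
    {"grip":0,"translation":[0.018,0.052,0],"twist":[0,0,0]},
    {"grip":0,"translation":[0.036,0.104,0],"twist":[0,0,0]},
    {"grip":0,"translation":[0.054,0.156,0.01],"twist":[0,0,0]},
    {"grip":0,"translation":[0.063,0.18,0.05],"twist":[0,0,0]},
    {"grip":0,"translation":[0.063,0.18,0.1],"twist":[0,0,0]}
  ]
}}

```text
clock: 43.22
eef_pos: [0.4923, 0.4204, 0.1258]
tool_rot: [-0.02, 1.0, 0.002, 0.002]
ft_force: [1.2, 0.2, -3.7]
grip_width: 0.0431
```

Emit:
{"api": "send_rows", "payload": {
  "deltas": [
    {"grip":0,"translation":[0,0,0.015],"twist":[0,0,0]},
    {"grip":0,"translation":[0,0,0.03],"twist":[0,0,0]},
    {"grip":0,"translation":[0,0,0.03],"twist":[0,0,0]}
  ]
}}

```text
clock: 43.6
eef_pos: [0.4929, 0.4201, 0.0961]
tool_rot: [-0.019, 1.0, 0.002, 0.002]
ft_force: [0.3, -0.3, -3.8]
grip_width: 0.043
```

Run:
```python
from h import *
s=grab("side");crop(s,150,210,170,150,4,"s34")
move([.493,.417,.014],np.radians(182))
```

```text
t 43.65 pos [0.4935 0.4205 0.0971] grip 0.0432 F [-0.15  0.06 -3.63]
R cols x,y,z: [[-0.999, -0.039, -0.006], [-0.039, 0.999, 0.004], [0.006, 0.005, -1.0]] q [ 0.71  0.61  0.21  1.17 -0.    0.67]
delta mm [ 1.1 -3.8 83.1] twist [0.2 0.4 0.2]
```

View pics/s34.png

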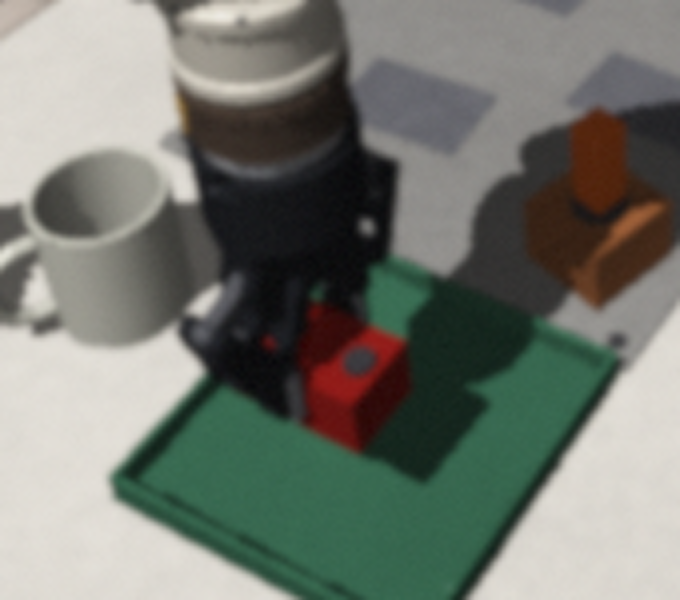

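Emit:
{"api": "send_rows", "payload": {
  "deltas": [
    {"grip":0,"translation":[0.001,-0.004,0.025],"twist":[0,0.4,0]},
    {"grip":0,"translation":[0.001,-0.004,0.05],"twist":[0,0.4,0]},
    {"grip":0,"translation":[0.001,-0.004,0.07],"twist":[0.2,0.4,0]},
    {"grip":0,"translation":[0.001,-0.004,0.082],"twist":[0.2,0.4,0]},
    {"grip":0,"translation":[0.001,-0.004,0.083],"twist":[0.2,0.4,0]}
  ]
}}

```text
clock: 44.28
eef_pos: [0.4935, 0.4171, 0.0143]
tool_rot: [-0.019, 1.0, 0.001, -0.0]
ft_force: [0.1, -0.6, -3.4]
grip_width: 0.043
```

Emit:
{"api": "send_rows", "payload": {
  "deltas": [
    {"grip":0,"translation":[0,0,0.001],"twist":[0,0,0]},
    {"grip":0.3,"translation":[0,0,0],"twist":[0,0,0]},
    {"grip":0.7,"translation":[0,0,0],"twist":[0,0,0]},
    {"grip":0.7,"translation":[0,0,0],"twist":[0,0,0]},
    {"grip":0.7,"translation":[0,0,0],"twist":[0,0,0]}
  ]
}}

```text
clock: 44.9
eef_pos: [0.4938, 0.4174, 0.0149]
tool_rot: [-0.019, 1.0, 0.001, 0.0]
ft_force: [-0.3, 0.7, -0.0]
grip_width: 0.0597
```

Emit:
{"api": "send_rows", "payload": {
  "deltas": [
    {"grip":0.7,"translation":[0,0,-0.02],"twist":[0,0,0]},
    {"grip":0.7,"translation":[0,0,-0.06],"twist":[0,0,0]},
    {"grip":0.8,"translation":[0,0,-0.12],"twist":[0,0,-5]},
    {"grip":0.8,"translation":[0,-0.01,-0.18],"twist":[0,0,-10]},
    {"grip":0.8,"translation":[0,-0.05,-0.2],"twist":[0,0,-15]}
  ]
}}

```text
clock: 45.52
eef_pos: [0.4973, 0.3696, 0.2201]
tool_rot: [-0.153, 0.988, 0.003, 0.005]
ft_force: [-0.5, -0.8, -0.3]
grip_width: 0.0682
```

Run:
```python
from h import *
s=grab("side");crop(s,150,130,200,150,4,"s35")
c=grab("top");crop(c,290,115,200,150,4,"t35")
move([.485,-.066,.2],np.radians(198.5))
```

```text
t 45.62 pos [0.4975 0.3653 0.2196] grip 0.0683 F [0.21 0.74 0.26]
R cols x,y,z: [[-0.956, -0.294, -0.008], [-0.294, 0.956, 0.003], [0.007, 0.005, -1.0]] q [ 0.63  0.48  0.32  1.4  -0.    0.34]
delta mm [ 138.8 -408.7   17.3] twist [ 0.2  0.5 -1.4]
```

View pics/s35.png

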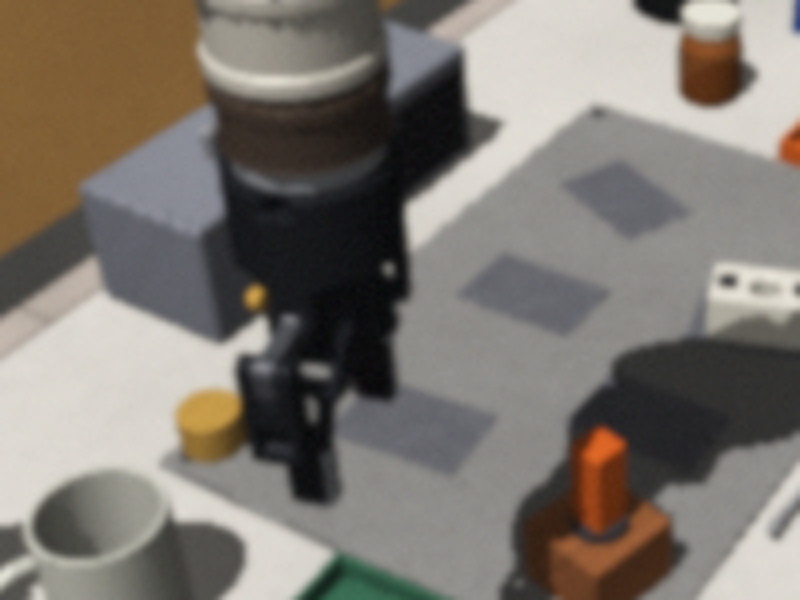

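View pics/t35.png

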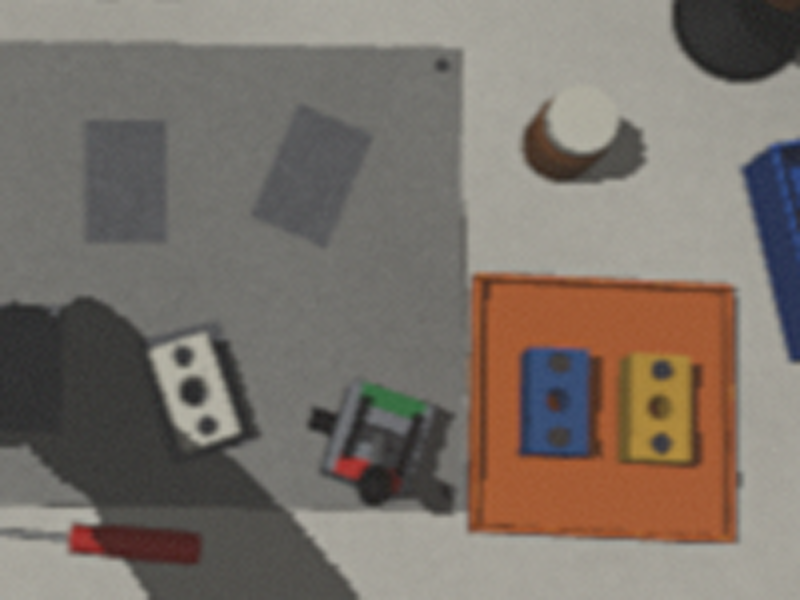

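Emit:
{"api": "send_rows", "payload": {
  "deltas": [
    {"grip":0.8,"translation":[0.019,-0.057,0],"twist":[0,0.5,0]},
    {"grip":0.8,"translation":[0.038,-0.114,0],"twist":[0,0.5,0]},
    {"grip":0.8,"translation":[0.057,-0.171,0],"twist":[0,0.5,-1]},
    {"grip":0.8,"translation":[0.076,-0.228,0],"twist":[0,0.5,-1.4]},
    {"grip":0.8,"translation":[0.095,-0.285,0],"twist":[0,0.5,-1.4]}
  ]
}}

```text
clock: 46.25
eef_pos: [0.49, 0.0635, 0.2176]
tool_rot: [-0.161, 0.987, 0.001, -0.001]
ft_force: [0.8, 0.1, 0.1]
grip_width: 0.0681
```

Run:
```python
from h import *
s=grab("side");crop(s,160,220,170,150,4,"s36")
move([.485,-.066,.1],np.radians(198.5))
```

```text
t 46.30 pos [0.4893 0.0567 0.2176] grip 0.0687 F [-1.69 -3.36 -0.42]
R cols x,y,z: [[-0.951, -0.31, 0.004], [-0.31, 0.951, -0.002], [-0.003, -0.003, -1.0]] q [ 0.12  0.23 -0.04  1.3  -0.   -0.2 ]
delta mm [  41.6 -115.1  118. ] twist [-0.1 -0.2 -0.4]
```

View pics/s36.png

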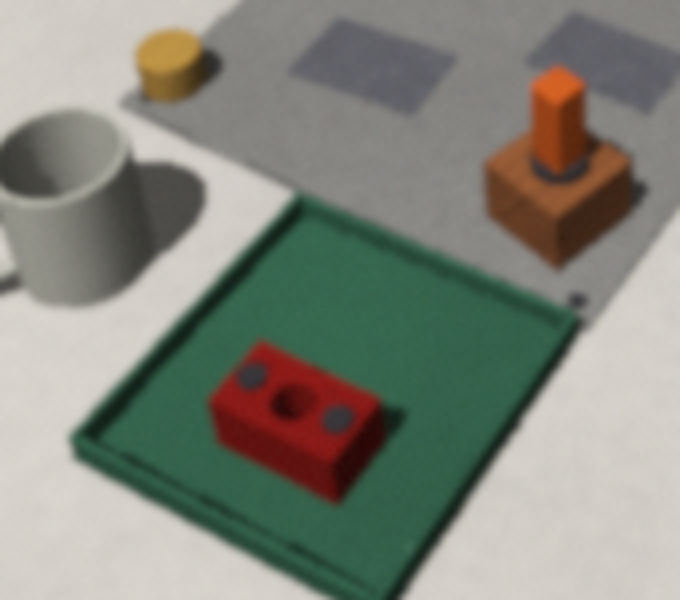

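Red is flat in the green tray, gauge home. On to white.

Emit:
{"api": "send_rows", "payload": {
  "deltas": [
    {"grip":0.8,"translation":[0.02,-0.055,0],"twist":[0,0,0]},
    {"grip":0.8,"translation":[0.0415,-0.11,0.01],"twist":[0,0,0]},
    {"grip":0.8,"translation":[0.0415,-0.115,0.05],"twist":[0,0,0]},
    {"grip":0.8,"translation":[0.0415,-0.115,0.1],"twist":[0,0,0]},
    {"grip":0.8,"translation":[0.0415,-0.115,0.12],"twist":[0,0,0]}
  ]
}}

```text
clock: 46.92
eef_pos: [0.4827, -0.0656, 0.0945]
tool_rot: [-0.156, 0.988, -0.0, -0.004]
ft_force: [0.1, -0.2, 0.6]
grip_width: 0.0687
```

Run:
```python
from h import *
s=grab("side");crop(s,280,140,110,100,6,"s37")
move([.485,-.066,.012],np.radians(198.5))
```

```text
t 46.98 pos [ 0.4818 -0.0653  0.093 ] grip 0.0684 F [-0.85  0.31 -1.8 ]
R cols x,y,z: [[-0.951, -0.309, 0.011], [-0.309, 0.951, 0.002], [-0.011, -0.002, -1.0]] q [-0.13  0.33 -0.26  1.   -0.   -0.45]
delta mm [-3.8 -1.8 80.9] twist [ 0.1 -0.6 -0.5]
```

View pics/s37.png

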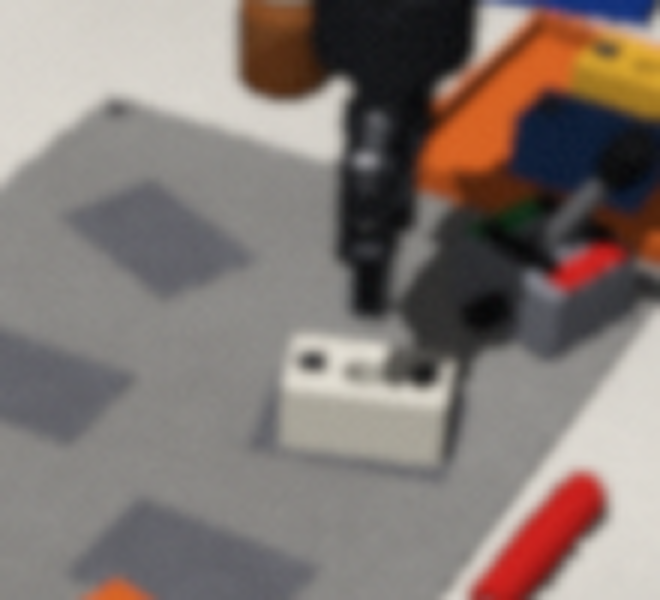

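Emit:
{"api": "send_rows", "payload": {
  "deltas": [
    {"grip":0.8,"translation":[-0.004,-0.001,0.025],"twist":[0,-0.6,0]},
    {"grip":0.8,"translation":[-0.004,-0.001,0.05],"twist":[0,-0.6,0]},
    {"grip":0.8,"translation":[-0.004,-0.001,0.07],"twist":[0,-0.6,0]},
    {"grip":0.8,"translation":[-0.004,-0.001,0.081],"twist":[0,-0.6,0]},
    {"grip":0.8,"translation":[-0.004,-0.001,0.081],"twist":[0,-0.6,0]}
  ]
}}

```text
clock: 47.6
eef_pos: [0.4847, -0.0648, 0.0115]
tool_rot: [-0.156, 0.988, 0.001, -0.001]
ft_force: [-0.2, -1.0, 1.0]
grip_width: 0.0682
```

Emit:
{"api": "send_rows", "payload": {
  "deltas": [
    {"grip":0,"translation":[0,0,0],"twist":[0,0,0]},
    {"grip":0,"translation":[0,0,0],"twist":[0,0,0]},
    {"grip":0,"translation":[0,0,0],"twist":[0,0,0]},
    {"grip":0,"translation":[0,0,-0.005],"twist":[0,0,0]},
    {"grip":0,"translation":[0,0,-0.015],"twist":[0,0,0]}
  ]
}}

```text
clock: 48.22
eef_pos: [0.4835, -0.0648, 0.0262]
tool_rot: [-0.156, 0.988, 0.001, -0.002]
ft_force: [-0.1, -0.1, -4.1]
grip_width: 0.0437
```

Emit:
{"api": "send_rows", "payload": {
  "deltas": [
    {"grip":0,"translation":[0,0,-0.05],"twist":[0,0,0]},
    {"grip":0,"translation":[0,0,-0.1],"twist":[0,0,0]},
    {"grip":0,"translation":[-0.01,0.02,-0.15],"twist":[0,0,5]},
    {"grip":0,"translation":[-0.03,0.07,-0.19],"twist":[0,0,10]},
    {"grip":0,"translation":[-0.05,0.125,-0.195],"twist":[0,0,15]}
  ]
}}

```text
clock: 48.85
eef_pos: [0.4952, 0.0695, 0.2251]
tool_rot: [-0.023, 1.0, 0.001, 0.001]
ft_force: [1.6, 0.4, -3.0]
grip_width: 0.0431
```

Run:
```python
from h import *
move([.496,.340,.22],np.radians(182))
```

```text
t 48.85 pos [0.4952 0.0695 0.2251] grip 0.0431 F [ 1.64  0.4  -3.04]
R cols x,y,z: [[-0.999, -0.046, -0.002], [-0.046, 0.999, 0.002], [0.002, 0.002, -1.0]] q [ 0.14  0.24 -0.01  1.32  0.    0.09]
delta mm [-13.3 270.1   5.8] twist [0.1 0.1 0.6]
```

Emit:
{"api": "send_rows", "payload": {
  "deltas": [
    {"grip":0,"translation":[-0.003,0.058,0],"twist":[0,0,0.6]},
    {"grip":0,"translation":[-0.006,0.116,0],"twist":[0,0,0.6]},
    {"grip":0,"translation":[-0.009,0.174,0],"twist":[0,0,0.6]},
    {"grip":0,"translation":[-0.012,0.232,0],"twist":[0,0,0.6]},
    {"grip":0,"translation":[-0.013,0.27,0.005],"twist":[0,0,0.6]}
  ]
}}

```text
clock: 49.48
eef_pos: [0.4952, 0.3424, 0.2209]
tool_rot: [-0.019, 1.0, 0.001, 0.001]
ft_force: [-0.0, -0.4, -3.0]
grip_width: 0.043
```

Emit:
{"api": "send_rows", "payload": {
  "deltas": [
    {"grip":0,"translation":[0,0.007,0.01],"twist":[0,0,0]},
    {"grip":0,"translation":[0,0.007,0.05],"twist":[0,0,0]},
    {"grip":0,"translation":[0,0.007,0.1],"twist":[0,0,0]},
    {"grip":0,"translation":[0,0.007,0.13],"twist":[0,0,0]}
  ]
}}

```text
clock: 49.98
eef_pos: [0.4934, 0.3472, 0.0877]
tool_rot: [-0.018, 1.0, -0.001, -0.001]
ft_force: [0.7, 0.1, -3.2]
grip_width: 0.0429
```

Run:
```python
from h import *
s=grab("side");crop(s,160,210,170,150,4,"s38")
move([.496,.340,.014],np.radians(182))
```

```text
t 50.02 pos [0.4917 0.3459 0.0839] grip 0.0429 F [-0.54 -0.92 -6.04]
R cols x,y,z: [[-0.999, -0.036, 0.007], [-0.036, 0.999, -0.004], [-0.007, -0.005, -1.0]] q [0.61 0.54 0.06 1.1  0.   0.58]
delta mm [-4.6 -5.8 69.9] twist [-0.3 -0.4  0.1]
```

View pics/s38.png

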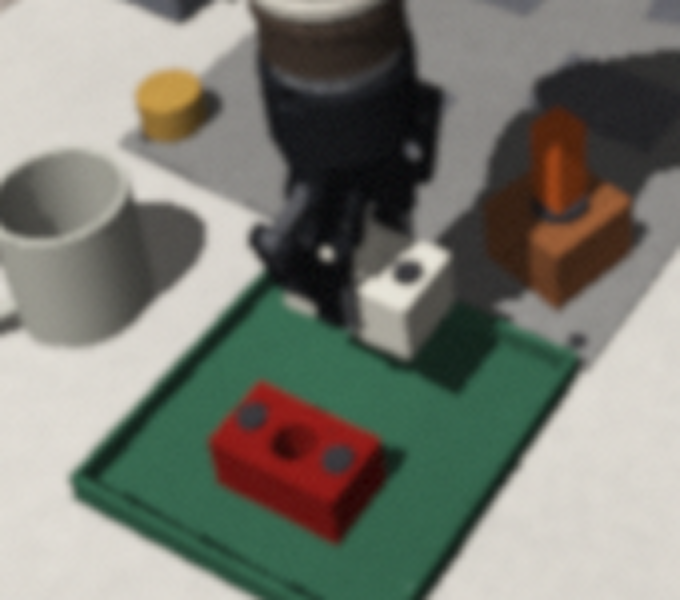

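Emit:
{"api": "send_rows", "payload": {
  "deltas": [
    {"grip":0,"translation":[-0.004,-0.005,0.02],"twist":[-0.3,-0.4,0]},
    {"grip":0,"translation":[-0.004,-0.005,0.04],"twist":[-0.3,-0.4,0]},
    {"grip":0,"translation":[-0.004,-0.005,0.058],"twist":[-0.3,-0.4,0]},
    {"grip":0,"translation":[-0.004,-0.005,0.069],"twist":[-0.3,-0.4,0]},
    {"grip":0,"translation":[-0.004,-0.005,0.07],"twist":[-0.3,-0.4,0]}
  ]
}}

```text
clock: 50.65
eef_pos: [0.495, 0.34, 0.0136]
tool_rot: [-0.018, 1.0, -0.0, -0.001]
ft_force: [0.3, -0.0, -1.9]
grip_width: 0.0432
```

Emit:
{"api": "send_rows", "payload": {
  "deltas": [
    {"grip":0,"translation":[0,0,0.001],"twist":[0,0,0]},
    {"grip":0.3,"translation":[0,0,0],"twist":[0,0,0]},
    {"grip":0.68,"translation":[0,0,0],"twist":[0,0,0]},
    {"grip":0.68,"translation":[0,0,0],"twist":[0,0,0]},
    {"grip":0.68,"translation":[0,0,0],"twist":[0,0,0]}
  ]
}}

```text
clock: 51.28
eef_pos: [0.4954, 0.3402, 0.0141]
tool_rot: [-0.018, 1.0, 0.0, -0.0]
ft_force: [-0.5, -0.5, -0.2]
grip_width: 0.0582
```

Emit:
{"api": "send_rows", "payload": {
  "deltas": [
    {"grip":0.68,"translation":[0,0,-0.02],"twist":[0,0,0]},
    {"grip":0.68,"translation":[0,0,-0.06],"twist":[0,0,0]},
    {"grip":0.4,"translation":[0,0,-0.12],"twist":[0,0,0]},
    {"grip":0,"translation":[0,0,-0.18],"twist":[0,0,0]},
    {"grip":0,"translation":[0,-0.05,-0.2],"twist":[0,0,0]}
  ]
}}

```text
clock: 51.9
eef_pos: [0.4994, 0.2934, 0.2191]
tool_rot: [-0.02, 1.0, 0.003, 0.004]
ft_force: [1.2, -0.5, 0.1]
grip_width: 0.0036
```

Run:
```python
from h import *
c=np.array([.45,-.2026]);u=np.array([.940,-.341])
print(c-u*.095)
move([*(c-u*.1),.22],np.radians(180))
```

```text
[ 0.3607   -0.170205]
t 51.90 pos [0.4994 0.2934 0.2191] grip 0.0036 F [ 1.19 -0.49  0.13]
R cols x,y,z: [[-0.999, -0.041, -0.008], [-0.041, 0.999, 0.006], [0.008, 0.006, -1.0]] q [0.53 0.4  0.19 1.36 0.   0.49]
delta mm [ 162.  -455.7   -4.7] twist [0.3 0.5 2.3]
```

Emit:
{"api": "send_rows", "payload": {
  "deltas": [
    {"grip":0,"translation":[0.019,-0.055,0],"twist":[0,0,5]},
    {"grip":0,"translation":[0.038,-0.11,0],"twist":[0,0,10]},
    {"grip":0,"translation":[0.058,-0.165,0],"twist":[0,0,15]},
    {"grip":0,"translation":[0.078,-0.22,0],"twist":[0,0,20]},
    {"grip":0,"translation":[0.097,-0.275,0],"twist":[0,0,22]}
  ]
}}

```text
clock: 52.52
eef_pos: [0.4129, 0.0131, 0.2171]
tool_rot: [0.171, 0.985, 0.004, 0.004]
ft_force: [1.4, -0.4, -0.2]
grip_width: -0.0001
```

Run:
```python
from h import *
s=grab("side","s39");c=grab("top");crop(c,150,110,160,140,5,"t39")
cc=np.array([.45,-.2026]);u=np.array([.940,-.341])
move([*(cc-u*.1),.22],np.radians(160))
```

```text
t 52.62 pos [0.4117 0.0105 0.2171] grip -0.0002 F [ 0.14 -0.15 -0.03]
R cols x,y,z: [[-0.939, 0.344, -0.005], [0.344, 0.939, 0.007], [0.007, 0.004, -1.0]] q [ 0.02  0.07 -0.24  1.26  0.    0.37]
delta mm [  -9.3 -187.3   -4.1] twist [ 0.4  0.3 -0.1]
```

View pics/s39.png

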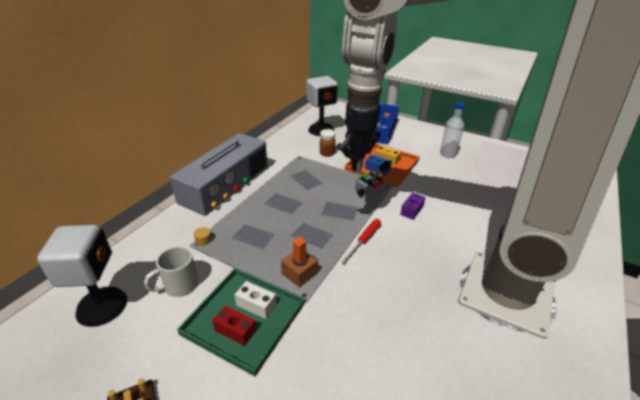

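View pics/t39.png

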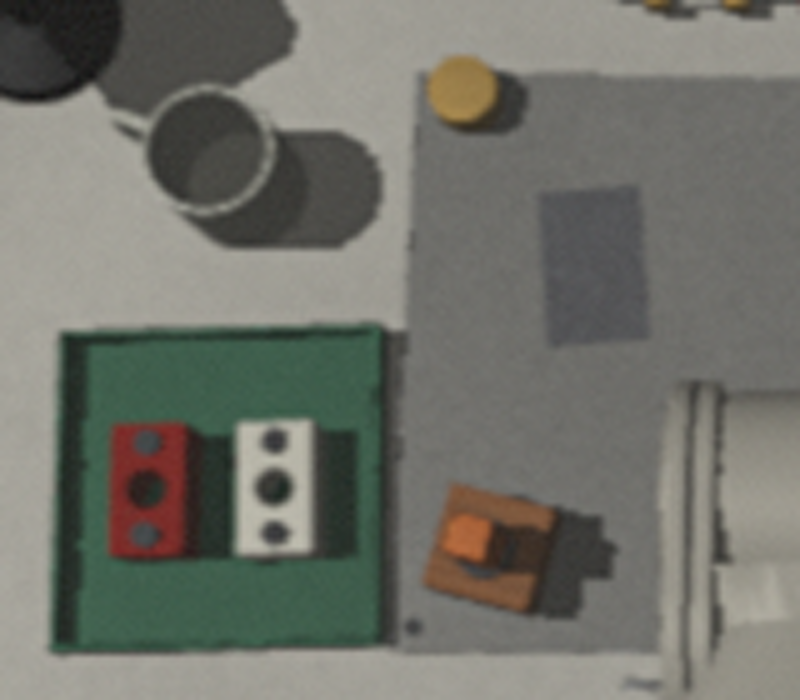

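Emit:
{"api": "send_rows", "payload": {
  "deltas": [
    {"grip":0,"translation":[-0.003,-0.055,0],"twist":[0,0,0]},
    {"grip":0,"translation":[-0.006,-0.11,0],"twist":[0,0,0]},
    {"grip":0,"translation":[-0.008,-0.165,0],"twist":[0,0,0]},
    {"grip":0,"translation":[-0.0085,-0.187,0],"twist":[0.4,0.3,0]},
    {"grip":0,"translation":[-0.0085,-0.187,0],"twist":[0.4,0.3,0]}
  ]
}}

```text
clock: 53.25
eef_pos: [0.3555, -0.1687, 0.2161]
tool_rot: [0.176, 0.984, -0.0, 0.0]
ft_force: [1.1, 1.1, 0.7]
grip_width: -0.0002
```

Run:
```python
from h import *
s=grab("side");crop(s,300,110,140,120,5,"s40")
cc=np.array([.45,-.2026]);u=np.array([.940,-.341])
move([*(cc-u*.1),.113],np.radians(160))
```

```text
t 53.30 pos [ 0.3557 -0.1679  0.2161] grip 0.0001 F [ 0.16 -0.36  0.19]
R cols x,y,z: [[-0.939, 0.345, -0.001], [0.345, 0.939, 0.0], [0.001, -0.0, -1.0]] q [-0.44  0.04 -0.28  1.26  0.   -0.09]
delta mm [ -0.5  -0.5 103.1] twist [ 0.   0.  -0.2]
```

View pics/s40.png

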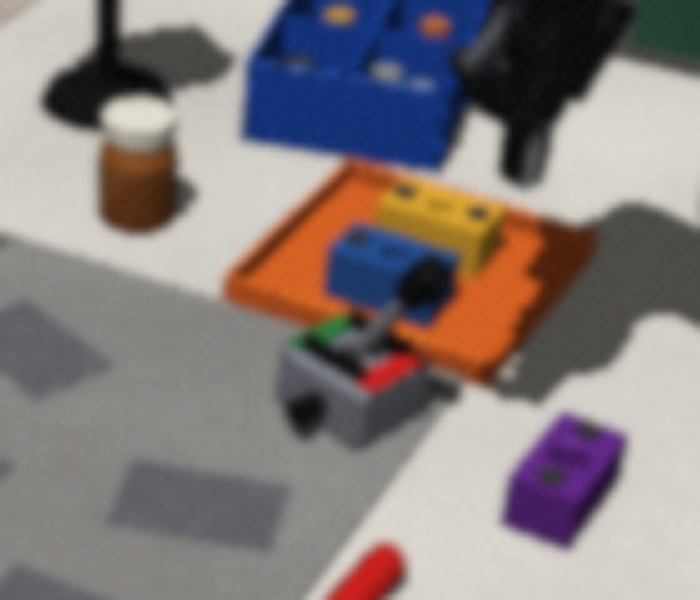

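Emit:
{"api": "send_rows", "payload": {
  "deltas": [
    {"grip":0,"translation":[0,0,0.04],"twist":[0,0,0]},
    {"grip":0,"translation":[0,0,0.08],"twist":[0,0,0]},
    {"grip":0,"translation":[0,0,0.1],"twist":[0,0,0]},
    {"grip":0,"translation":[0,0,0.102],"twist":[0,0,0]}
  ]
}}

```text
clock: 53.8
eef_pos: [0.3551, -0.1661, 0.1129]
tool_rot: [0.174, 0.985, 0.001, -0.001]
ft_force: [0.0, -0.3, 0.2]
grip_width: 0.0001
```

Emit:
{"api": "send_rows", "payload": {
  "deltas": [
    {"grip":0,"translation":[-0.02,0,-0.002],"twist":[0,0,0]},
    {"grip":0,"translation":[-0.04,0,-0.004],"twist":[0,0,0]},
    {"grip":0,"translation":[-0.06,0,-0.007],"twist":[0,0,0]},
    {"grip":0,"translation":[-0.08,0,-0.008],"twist":[0,0,0]},
    {"grip":0,"translation":[-0.093,0,-0.008],"twist":[0,0,0]}
  ]
}}

```text
clock: 54.42
eef_pos: [0.4446, -0.1979, 0.1219]
tool_rot: [0.173, 0.985, 0.001, 0.0]
ft_force: [0.0, -0.3, -0.3]
grip_width: 0.0
```

Run:
```python
from h import *
s=grab("side");crop(s,300,110,140,120,5,"s41")
st()
```

```text
t 54.48 pos [ 0.4458 -0.1985  0.1217] grip 0.0001 F [ 2.43 -1.03 -0.27]
R cols x,y,z: [[-0.94, 0.341, -0.001], [0.341, 0.94, 0.001], [0.002, 0.0, -1.0]] q [-0.42  0.29 -0.22  1.05  0.   -0.07]
```

View pics/s41.png

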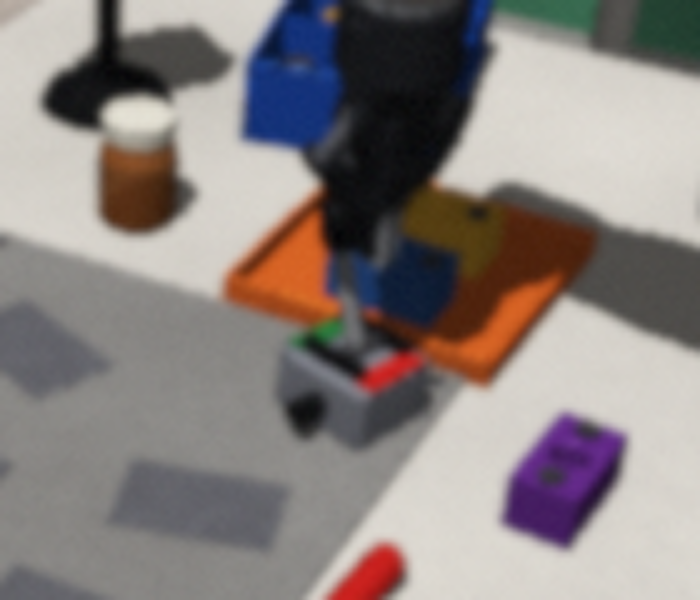

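Lever seems over to the green side. Retreat up and away, then check.

Emit:
{"api": "send_rows", "payload": {
  "deltas": [
    {"grip":0,"translation":[0.03,0,-0.01],"twist":[0,0,0]},
    {"grip":0,"translation":[0.05,0,-0.06],"twist":[0,0,0]},
    {"grip":0,"translation":[0.05,0,-0.12],"twist":[0,0,0]},
    {"grip":0,"translation":[0.05,0.04,-0.14],"twist":[0,0,0]},
    {"grip":0,"translation":[0.05,0.09,-0.14],"twist":[0,0,0]}
  ]
}}

```text
clock: 55.1
eef_pos: [0.4306, -0.0966, 0.2647]
tool_rot: [0.175, 0.985, 0.0, 0.004]
ft_force: [-0.1, -0.3, -0.6]
grip_width: 0.0
```

Emit:
{"api": "send_rows", "payload": {
  "deltas": [
    {"grip":0,"translation":[0,0.04,0],"twist":[0,0,0]},
    {"grip":0,"translation":[0,0.07,0],"twist":[0,0,0]},
    {"grip":0,"translation":[0,0.07,0],"twist":[0,0,0]},
    {"grip":0,"translation":[0,0.07,0],"twist":[0,0,0]}
  ]
}}

```text
clock: 55.6
eef_pos: [0.4542, -0.0309, 0.265]
tool_rot: [0.174, 0.985, 0.0, 0.004]
ft_force: [0.2, -0.2, -0.8]
grip_width: -0.0003
```

Run:
```python
from h import *
s=grab("side");crop(s,170,110,260,220,3,"s42")
c=grab("top");crop(c,290,115,200,150,4,"t42")
f=lambda p,o,k:(np.array(p)+.5)/k-.5+np.array(o)
st()
```

```text
t 55.70 pos [ 0.4542 -0.0315  0.265 ] grip -0.0001 F [-0.18  0.28  0.22]
R cols x,y,z: [[-0.939, 0.345, -0.007], [0.345, 0.939, 0.002], [0.007, -0.001, -1.0]] q [-0.07  0.13 -0.04  1.39 -0.    0.28]
```

View pics/s42.png

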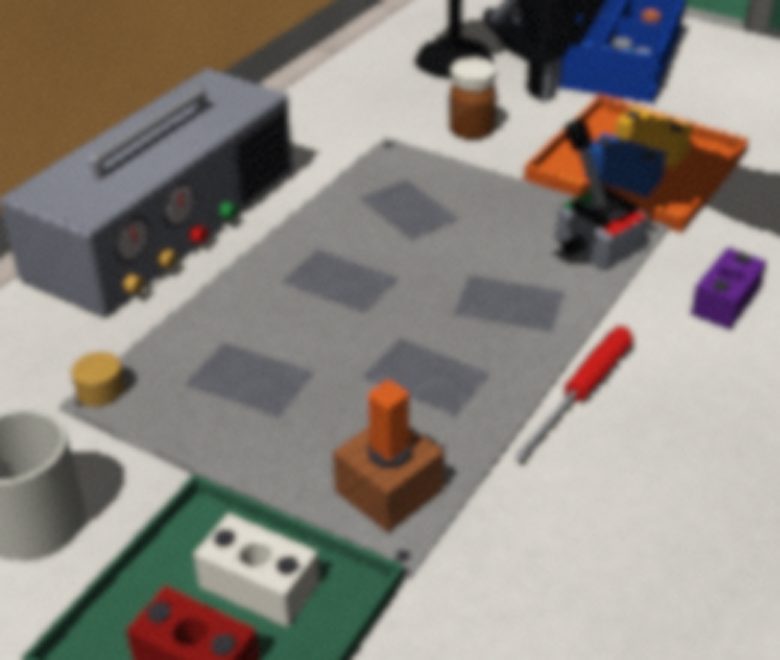

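View pics/t42.png

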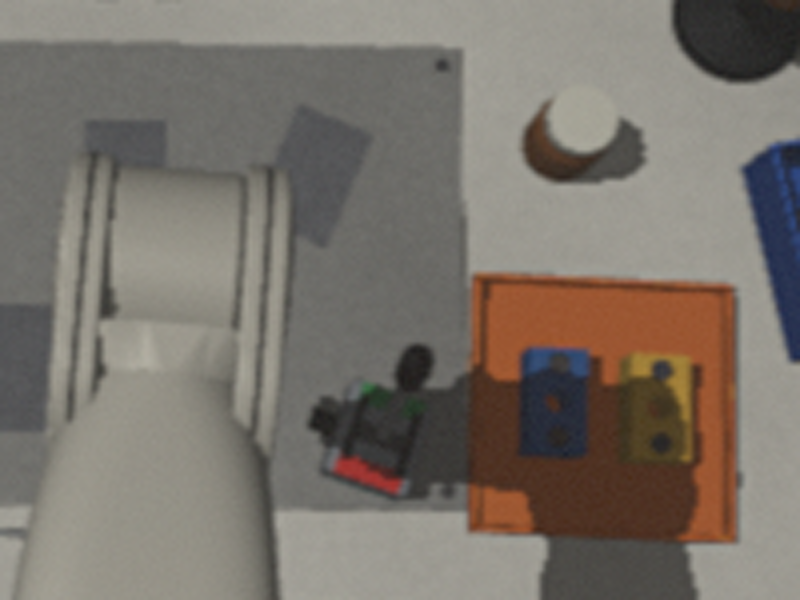

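The lever grip is at (413,367) in the top crop, the same spot as at the start, so the isolator is on. Yellow and blue lie in the orange tray and red and white in the green one. The gauge is home and the robot is clear.

Run:
```python
from workcell import bot
print(bot.job_done())
```

```text
the job is handed in; nothing more can be done
None
```

The job is done and handed in at about 56 s on the clock. `job_done()` reports no verdict, so success is judged from my own checks.

**What I did:** I switched the isolator off, then tried the gauge in red, yellow, blue and white.

| Block | What the gauge did | Tray |
|---|---|---|
| Red | Sank about 26 mm | Green |
| White | Sank about 25 mm | Green |
| Yellow | Stopped at the mouth (up to about 18 N pressing) | Orange |
| Blue | Stopped at the mouth (up to about 14 N pressing) | Orange |

I put the gauge back in its stand, laid each block in its tray, and only then switched the isolator on again.

**Last checks:**
- **Lever:** its grip is at the same pixel position as at the start, so it reads on.
- **Blocks:** all four lie flat in their trays.
- **Gauge:** it stands upright in its stand at its original image position.
- **Bystanders:** I saw no bystander moved in the pictures.
- **Robot:** it stands clear of everything, with force readings near zero.

**What went wrong or disagreed:**
- My first move was sent in mm instead of m. The row limit capped it and it did no harm.
- The side camera disagreed with the robot's readings by about 2–6 mm, so I relied mainly on the top camera and the position at contact.
- Seating the gauge in its stand pressed it down with about 27 N before release.
- Red caught briefly on the bore edge before sinking in. Yellow and blue stopped at the same depth even with small sideways moves, so I took both as tight.

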